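# Turn over the inverted V-block and square up the row

## Task

Three V-blocks stand in a row along the steel rail to carry a shaft, but one was set down upside down, with its V against the bench, and some have slid away from the rail. Turn the upside-down block over so that its V faces up and put it back in its place in the row, and nudge the others square against the rail without tipping them: in the end all three stand V up, flush against the rail, grooves in line and evenly spaced about 100 mm apart.

Things in the scene. Friction and masses are not known exactly. Their poses are not given: they have to be found in the camera images.
- rail: steel bar fixed to the bench, 300 mm long (its x axis), 20 wide (y), 24 high (z). Origin: centre of its underside, on the bench. The blocks' places are along its +y (left) face, 10 mm from the origin: centres 43 mm from its centre line when flush, 100 mm apart along it, the middle one opposite its middle. The bench 0.13 to 0.24 m from it along +y is clear for setting down
- vblock_1_mid (a point): centre of one of three equal loose aluminium V-blocks, about 0.4 kg: 48 mm along the groove (x), 66 wide (y), 52 high (z). z points out of the face with the V: up when right way up, down when upside down. Centre 26 mm above the bench lying either way up, 33 mm standing on a side. Any of them may hold any place in the row, up to 30 mm off the rail
- vblock_2_mid (a point): centre of the second V-block, same as the first. The V is 50 mm wide and 25 mm deep between two flat lands 8 mm wide; the opposite face is plain. The two flat end faces, 48 mm apart, can be gripped at mid-height, and at the corners. The 66 mm apart sides are flat; a push of some 3 N slides a block
- vblock_3_mid (a point): centre of the third V-block, same as the first. Turned a quarter about its groove axis a block stands steadily on its side (52 x 48 mm foot, 66 mm high). Mind the tall square post at the front right of the bench (x 0.37, y -0.35) when leaning the arm that way near the front of the row
Not all that is in view belongs to the job. Leave any green or purple look-alike of the part that bears vblock_3_mid alone.

How it is judged:
By the outcome, as a careful person would: the job done as asked, in the order asked, and still so for the second after the job is handed in, with the robot touching nothing.
It also fails if it takes over 72 s, if anything falls off the work surface, if the arm or the gripper's body presses on something with over 40 N, if the wrist force passes 120 N, or if a joint passes its speed limit or range.

## Robot

A 7-joint arm with a two-finger parallel gripper is mounted at the origin on a cart in front of the work surface, level with it; the furniture and walls round the work are solid. World frame = base frame: x ahead of the robot, y to its left, z up, the work surface at z = 0. Lengths are in m, angles in degrees, forces in N, time in s.
With the tool pointing down it reaches from about 0.4 to 0.925 m from the base axis. Payload 5.6 kg.
Tool frame: the origin (TCP) lies at the very end of the fingers, on their centre line; the grasp point (between the pads) lies 19 mm behind it; z points along the fingers, x is the direction in which the jaws open and shut, and the axes are right-handed (so a half turn about z gives the same grasp; the last joint's range is limited). The gripper opens to 85 mm and grips with 20 to 120 N. Pads are 22 mm wide; open, the fingers measure 114 mm over their backs; the gripper's body (76 mm by 85 mm) begins 54 mm behind the grasp point. The pads swing forward as they close: fully open they stand 13 mm farther back than shut.
Start: joints at [-71.161, 26.786, -0.665, 91.828, 0.344, 61.387, -3.226], TCP at [0.236, 0.606, 0.231] pointing down, gripper open.
Joint ranges: [-144.91, 144.91], [-17.63, 115.5], [-89.93, 88.59], [15.96, 139.68], [-74.01, 254.01], [8.47, 105.57], [-167.45, 167.45]. Speed limits (degrees/s): [147.25, 147.25, 180, 180, 180, 180, 180].

## Interface

Orientations are given as [roll, pitch, yaw] about the fixed x, y, z axes, in that order (R = Rz(yaw) Ry(pitch) Rx(roll)).
In Python, from workcell import manip gives the robot as it stands.
- The arm moves only by the tool step_arm, never from a script. Its argument "deltas" is a list of rows, each an object of numbers: "grip": the opening in per cent of the stroke, from 0 (shut) to 100 (fully open); "tx", "ty", "tz": the shift along the tool's x, y, z in cm; "twist": the turn about the tool's z in rad. A call has 1 to 8 rows; each row shifts and turns the commanded pose from where the row before left it, along the tool's axes as they then stand; what a row does not reach is not made up. A row lasts 1/10 s, in which the tool goes at most 50 mm and 8.59 degrees, less where a joint would pass 70% of its speed; a pose out of reach is approached as far as the arm can. A call is refused whole if a number of a shift passes 5 or a number of a turn 0.15, either way. A call with a gripper value outside its range is refused whole. The fingers move at their own pace and stop on an object; "grip_force" is the grip in N (left out, the last holds). Time passes only in rows, so rows that do not move let the fingers close. It gives the time, the measured TCP pose, the force and the opening at its end, in the units of the state.
- manip.get_state(): the state, without advancing time (a new reading comes with each control period).
- manip.read_camera(name): name is "side" or "top"; returns a dict with "frame" (400x640x3 uint8, red, green, blue), "fx", "fy", "cx", "cy" (pixels), "origin" and "attitude" of the camera in the world. Camera axes: x right, y down, z forward; pixel columns grow to the right and rows downward; lengths in m; the calibration is good to about 2 mm. A picture is of the moment at which its call begins. There is no depth.
- manip.hand_in(): hands the job in, once; it reports no verdict.
The state is a dict: "time": time; "joint_pos": joint angles; "qvel": joint speeds; "joint_efforts": joint torques, N m; "tcp_pos": TCP position; "tcp_rot": TCP orientation; "force": force on the tool from outside, world axes, zero at the start; "torque": the same for the moment, N m; "finger_gap": opening from 0.0 (shut) to 1.0 (fully open).
Only numpy, scipy, OpenCV 4.12 (cv2) and the standard library are available. Lean on these libraries where they do the work, as an engineer would, in place of code of your own. Each camera call takes 0.05 s, during which the arm holds its last target.

## Working session

There is one attempt and no reset: what is moved stays moved. The work goes in short steps, Python scripts to look and compute and a tool call to move; the robot and the scene stay as the last step left them, time stands still between calls to the robot, and variables do not carry over. Pictures are saved under pics/ and viewed, and the job is handed in when it is done.

Besides the shell and the picture viewer there is one more tool, called after "Call:" as a command line: name --argument value ..., lists and objects as JSON in quotes. step_arm: Moves the arm, as the interface text tells. Its arguments: {"type":"object","properties":{"deltas":{"type":"array"},"grip_force":{"type":"number"}},"required":["deltas"]}

```bash
mkdir -p pics; ls; python3 - <<'E'
from workcell import manip
import cv2,json
s=manip.get_state();print(s)
for n in("side","top"):
    c=manip.read_camera(n)
    print(n,{k:v for k,v in c.items() if k!='frame'})
    cv2.imwrite(f"pics/{n}0.png",c['frame'][:,:,::-1])
E
```

```text
pics
{'time': 0.0, 'joint_pos': array([-71.16182028,  26.83445712,  -0.66526726,  91.88098413,
         0.34480991,  61.38610998,  -3.22651586]), 'qvel': array([-0.03725595, -0.05174128, -0.05380707,  0.07116934,  0.10122557,
       -0.05354047, -0.03611347]), 'joint_efforts': array([-4.16157536e-04, -5.32377505e+01,  2.11443950e-02, -2.51306140e+01,
        1.13344949e-02,  7.53393222e-03, -1.69602572e-05]), 'tcp_pos': array([0.23599595, 0.6050512 , 0.23035535]), 'tcp_rot': array([1.79992296e+02, 9.92881810e-02, 6.86945873e+01]), 'force': array([-0.47254913,  0.57728673, -0.51048965]), 'torque': array([-0.00158183,  0.02924549,  0.02073968]), 'finger_gap': 1.0019037719545945}
side {'fx': 395.3795049864182, 'fy': 395.3795049864182, 'cx': 317.87416092037654, 'cy': 194.3907910386062, 'origin': array([0.48105701, 0.80966198, 0.52528685]), 'attitude': array([-122.5019546 ,   -1.30194675, -167.44128012])}
top {'fx': 512.1565594606354, 'fy': 512.1565594606354, 'cx': 321.6414389431853, 'cy': 207.20806630975414, 'origin': array([0.46151132, 0.11080959, 0.95850009]), 'attitude': array([-170.91423425,   -0.90726985,  -90.0608582 ])}
```

View pics/side0.png

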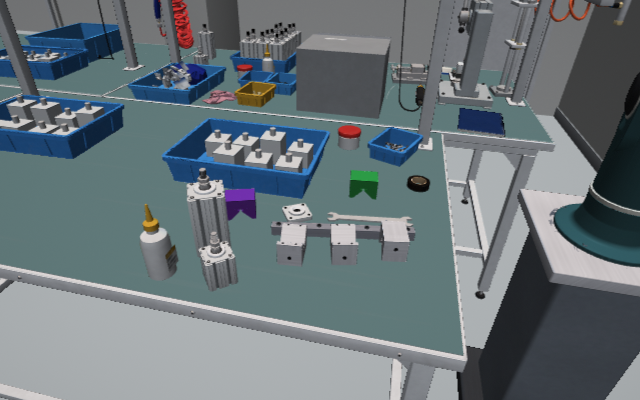

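View pics/top0.png

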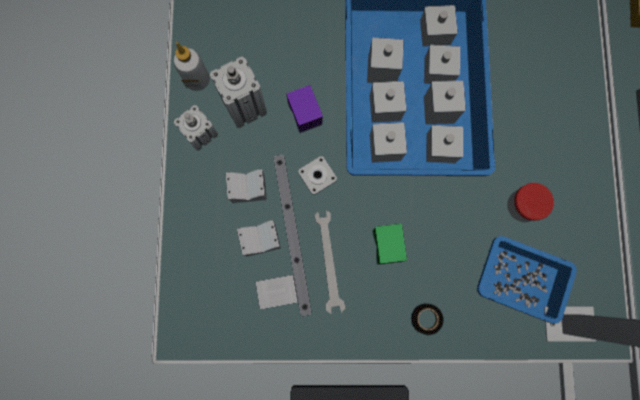

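```bash
cat > h.py <<'E'
import numpy as np,cv2
from scipy.spatial.transform import Rotation as R
from workcell import manip
def cam(n):
    c=manip.read_camera(n); c['R']=R.from_euler('xyz',c['attitude'],degrees=True).as_matrix(); return c
def plane(c,uv,z):
    uv=np.atleast_2d(np.asarray(uv,float))
    d=np.c_[(uv[:,0]-c['cx'])/c['fx'],(uv[:,1]-c['cy'])/c['fy'],np.ones(len(uv))]@c['R'].T
    return c['origin']+d*((z-c['origin'][2])/d[:,2])[:,None]
def proj(c,P):
    p=(np.atleast_2d(P)-c['origin'])@c['R']
    return np.c_[c['fx']*p[:,0]/p[:,2]+c['cx'],c['fy']*p[:,1]/p[:,2]+c['cy']]
def save(c,name,box=None,k=1):
    f=c['frame'][:,:,::-1]
    if box: x0,y0,x1,y1=box; f=f[y0:y1,x0:x1]
    cv2.imwrite('pics/'+name,cv2.resize(f,None,fx=k,fy=k,interpolation=cv2.INTER_CUBIC))
E
python3 - <<'E'
from h import *
c=cam('top'); save(c,'top1.png',(210,140,350,320),3.3)
s=cam('side'); save(s,'side1.png',(265,190,425,280),5)
g=cv2.cvtColor(c['frame'],cv2.COLOR_RGB2HSV)
np.savez('c.npz',top=c['frame'],side=s['frame'])
m=((g[...,1]<60)&(g[...,2]>130)).astype(np.uint8)
n,l,st,ce=cv2.connectedComponentsWithStats(m)
for i in range(1,n):
    if st[i,4]>150 and 200<ce[i,0]<350 and 150<ce[i,1]<330:
        ct=max(cv2.findContours((l==i).astype(np.uint8),0,2)[0],key=cv2.contourArea)
        print(st[i],ce[i],cv2.minAreaRect(ct))
E
```

```text
[299 157  38  37 709] [317.16784203 174.45980254] ((317.13482666015625, 174.4157257080078), (28.83194351196289, 29.25594139099121), 57.9946174621582)
[226 170  38  29 873] [244.44329897 184.63230241] ((244.43067932128906, 184.80691528320312), (27.16451644897461, 36.3188591003418), 84.2894058227539)
[315 212  30 101 829] [329.20989144 264.56091677] ((329.5921936035156, 261.7794189453125), (99.84166717529297, 18.22777557373047), 83.25442504882812)
[238 221  41  33 915] [257.5989071  237.67103825] ((257.558837890625, 237.7353057861328), (26.92145347595215, 37.107948303222656), 75.96376037597656)
[ 256  276   41   33 1014] [276.0433925  291.71104536] ((276.0559997558594, 291.8080139160156), (27.190589904785156, 37.565948486328125), 79.69515228271484)
```

View pics/top1.png

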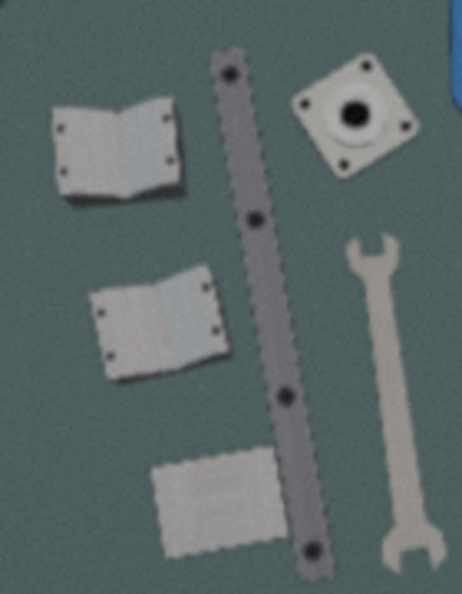

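View pics/side1.png

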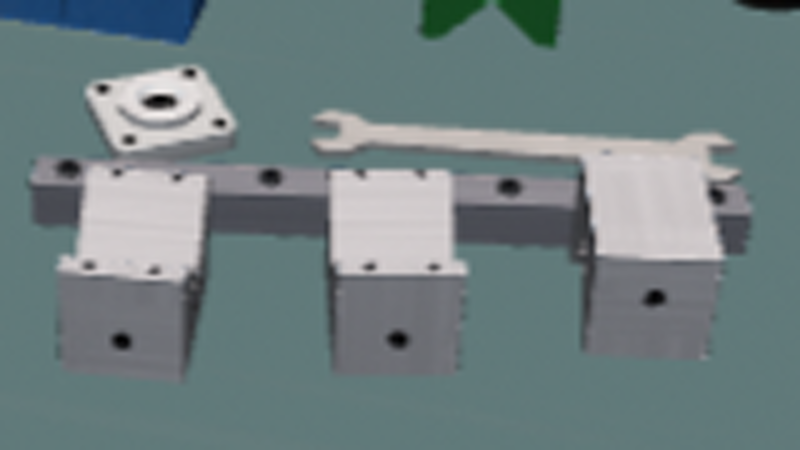

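```bash
cat > meas.py <<'E'
from h import *
def rail(c):
    # bolts/rail top: mask
    f=c['frame'].astype(int); 
    lab=cv2.cvtColor(c['frame'],cv2.COLOR_RGB2LAB).astype(int)
    m=((lab[...,1]>126)&(lab[...,0]<150)).astype(np.uint8)
    m[:,:225]=0;m[:,345:]=0;m[:150]=0;m[320:]=0
    m=cv2.morphologyEx(m,cv2.MORPH_CLOSE,np.ones((5,5)))
    n,l,st,ce=cv2.connectedComponentsWithStats(m)
    i=1+np.argmax(st[1:,4]); ct=max(cv2.findContours((l==i).astype(np.uint8),0,2)[0],key=cv2.contourArea)
    return cv2.minAreaRect(ct),m
def blocks(c,z=0.052):
    g=cv2.cvtColor(c['frame'],cv2.COLOR_RGB2HSV)
    m=((g[...,1]<60)&(g[...,2]>130)).astype(np.uint8)
    n,l,st,ce=cv2.connectedComponentsWithStats(m); out=[]
    for i in range(1,n):
        if st[i,4]>450 and ce[i,0]<300 and ce[i,0]>200 and 150<ce[i,1]<330:
            ct=max(cv2.findContours((l==i).astype(np.uint8),0,2)[0],key=cv2.contourArea)
            ct=ct.reshape(-1,2).astype(float)
            P=plane(c,ct,z)[:,:2]
            r=cv2.minAreaRect((P*1000).astype(np.float32)); out.append((ce[i].round(1),r))
    return out
def railframe():
    d=np.load('rail.npz'); return d['o'],float(d['a'])
E
python3 - <<'E'
from meas import *
c=cam('top')
r,m=rail(c); print(r)
b=cv2.boxPoints(r); P=plane(c,b,0.024); print(P.round(4))
r2=cv2.minAreaRect((P[:,:2]*1000).astype(np.float32)); print(r2)
for x in blocks(c): print(x)
cv2.imwrite('pics/m.png',m*255)
# bolt holes from crop
h=np.array([[230,75],[255,219],[286,397],[312,551]])/3.3+[210,140]
H=plane(c,h,.024);print(H.round(4), np.degrees(np.arctan2(*(H[0]-H[3])[[1,0]])))
co=np.array([[212,52],[243,49],[334,574],[304,579]])/3.3+[210,140]
print(plane(c,co,.024).round(4))
E
```

```text
((287.3309326171875, 235.57711791992188), (161.96241760253906, 20.468122482299805), 80.09581756591797)
[[0.705  0.205  0.024 ]
 [0.7119 0.1674 0.024 ]
 [0.4183 0.1145 0.024 ]
 [0.4122 0.1504 0.024 ]]
((561.7338256835938, 159.27947998046875), (298.3438415527344, 38.294639587402344), 10.399888038635254)
(array([244.4, 184.7]), ((647.3348388671875, 235.28761291503906), (50.1085090637207, 64.79598999023438), 5.637540340423584))
(array([257.5, 237.7]), ((551.7613525390625, 209.82449340820312), (48.27788543701172, 65.04045867919922), 13.804354667663574))
(array([276. , 291.7]), ((457.1175231933594, 175.9456024169922), (46.99866485595703, 65.00360870361328), 10.389179229736328))
[[0.6952 0.1743 0.024 ]
 [0.6124 0.1593 0.024 ]
 [0.5132 0.1413 0.024 ]
 [0.4299 0.1267 0.024 ]] 10.175798453624676
[[0.7085 0.1847 0.024 ]
 [0.7104 0.1671 0.024 ]
 [0.4177 0.1147 0.024 ]
 [0.4151 0.1309 0.024 ]]
```

View pics/m.png

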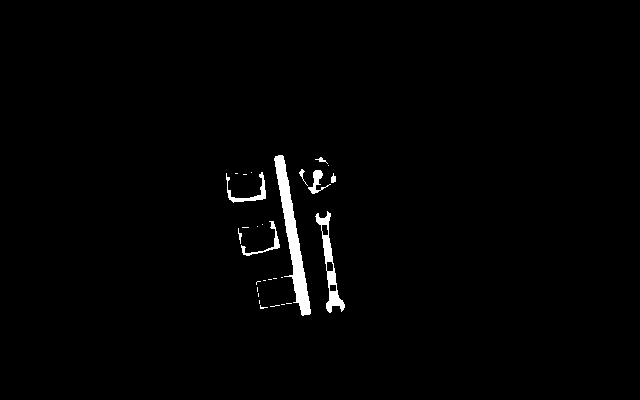

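```bash
cat > go.py <<'E'
from meas import *
# usage: target in rail frame (s along, d along +y normal, z) -> tool deltas cm from current pose
def delta(s=None,d=None,z=None,yaw=None):
    o,a=railframe(); st=manip.get_state(); p=st['tcp_pos']; y=st['tcp_rot'][2]
    ux=np.array([np.cos(np.radians(a)),np.sin(np.radians(a))]); n=np.array([-ux[1],ux[0]])
    cs=(p[:2]-o)@ux; cd=(p[:2]-o)@n
    s=cs if s is None else s; d=cd if d is None else d; z=p[2] if z is None else z; yaw=a if yaw is None else yaw
    Pt=np.r_[o+s*ux+d*n,z]-p
    Rt=R.from_euler('xyz',st['tcp_rot'],degrees=True).as_matrix()
    print('t',round(st['time'],2),'rail s,d,z mm',(np.array([cs,cd,p[2]])*1000).round(1),'yaw',round(y,2),'gap',round(st['finger_gap'],3))
    print(' tool cm now axes',(Rt.T@Pt*100).round(2))
    Rf=R.from_euler('xyz',[180,0,yaw],degrees=True).as_matrix()
    print(' tool cm after twist',(Rf.T@Pt*100).round(2),'twist rad',round(np.radians(y-yaw),3))
E
python3 - <<'E'
from go import *
c=cam('top')
lab=cv2.cvtColor(c['frame'],cv2.COLOR_RGB2LAB).astype(int)
r,m=rail(c)
m=cv2.morphologyEx(m,cv2.MORPH_OPEN,cv2.getStructuringElement(cv2.MORPH_ELLIPSE,(5,5)))
n,l,st,ce=cv2.connectedComponentsWithStats(m)
for i in range(1,n):
    if st[i,3]>120:
        ct=max(cv2.findContours((l==i).astype(np.uint8),0,2)[0],key=cv2.contourArea).reshape(-1,2).astype(float)
        P=plane(c,ct,.024)[:,:2]*1000
        print(st[i],cv2.minAreaRect(P.astype(np.float32)))
# side view: rail top-left corner etc
s=cam('side'); k=np.array([[35,183],[748,213],[745,185],[34,155]])/5+[265,190]
print(plane(s,k[:2],.024).round(4),plane(s,k[2:],.024).round(4))
E
```

```text
[ 274  155   37  161 1751] ((563.1141357421875, 152.56251525878906), (298.7176818847656, 23.7495059967041), 10.248366355895996)
[[0.7065 0.185  0.024 ]
 [0.4154 0.1321 0.024 ]] [[0.4169 0.1128 0.024 ]
 [0.713  0.1664 0.024 ]]
```

```bash
python3 - <<'E'
from go import *
np.savez('rail.npz',o=[0.5628,0.1495],a=10.25)
o,a=railframe()
ux=np.array([np.cos(np.radians(a)),np.sin(np.radians(a))]); n=np.array([-ux[1],ux[0]])
for ce,r in blocks(cam('top')):
    q=np.array(r[0])/1000-o; print(ce,(q@ux*1000).round(1),(q@n*1000).round(1),r[1],r[2]-a)
delta(-.1,.064,.15)
E
```

```text
[244.4 184.7] 98.5 69.4 (50.1085090637207, 64.79598999023438) -4.612459659576416
[257.5 237.7] -0.3 61.4 (48.698150634765625, 65.23615264892578) 3.554356575012207
[276.1 291.7] -99.3 44.8 (47.035823822021484, 64.97958374023438) 0.27233409881591797
t 0.4 rail s,d,z mm [-240.3  506.9  231.1] yaw 68.7 gap 0.999
 tool cm now axes [-30.39  35.13   8.12]
 tool cm after twist [14.03 44.29  8.11] twist rad 1.02
```

Call:
step_arm --deltas '[{"twist":0.146},{"twist":0.146},{"twist":0.146},{"twist":0.146},{"twist":0.146},{"twist":0.146},{"twist":0.146,"ty":2},{"ty":4}]' --grip_force 20

```text
schema error: expected keys grip, tx, ty, tz, twist
```

Call:
step_arm --deltas '[{"tx":1.8,"ty":4.6},{"tx":1.8,"ty":4.6},{"tx":1.8,"ty":4.6},{"tx":1.8,"ty":4.6},{"tx":1.8,"ty":4.6},{"tx":1.8,"ty":4.6},{"tx":1.8,"ty":4.6},{"tx":1.4,"ty":4.6}]'

```text
schema error: expected keys grip, tx, ty, tz, twist
```

```bash
python3 - <<'E'
from go import *
delta(-.1,.077,.1)
E
```

```text
t 0.4 rail s,d,z mm [-240.3  506.9  231.1] yaw 68.7 gap 0.999
 tool cm now axes [-29.28  34.45  13.12]
 tool cm after twist [14.03 42.99 13.11] twist rad 1.02
```

All keys are needed in each row.

Call:
step_arm --deltas '[{"grip":100,"tx":0,"ty":0,"tz":0,"twist":0.146},{"grip":100,"tx":0,"ty":0,"tz":0,"twist":0.146},{"grip":100,"tx":0,"ty":0,"tz":0,"twist":0.146},{"grip":100,"tx":0,"ty":0,"tz":0,"twist":0.146},{"grip":100,"tx":0,"ty":0,"tz":0,"twist":0.146},{"grip":100,"tx":0,"ty":0,"tz":0,"twist":0.146},{"grip":100,"tx":0,"ty":2,"tz":0,"twist":0.146},{"grip":100,"tx":0,"ty":4,"tz":0,"twist":0}]' --grip_force 20

```text
time: 1.2
tcp_pos: [0.2485, 0.5488, 0.2308]
tcp_rot: [-179.9, -0.0, 10.2]
force: [-0.1, 0.8, 0.1]
finger_gap: 1.001
```

Call:
step_arm --deltas '[{"grip":85,"tx":1.8,"ty":4.6,"tz":0,"twist":0},{"grip":85,"tx":1.8,"ty":4.6,"tz":0,"twist":0},{"grip":85,"tx":1.8,"ty":4.6,"tz":0,"twist":0},{"grip":85,"tx":1.8,"ty":4.6,"tz":0,"twist":0},{"grip":85,"tx":1.8,"ty":4.6,"tz":0,"twist":0},{"grip":85,"tx":1.8,"ty":4.6,"tz":0,"twist":0},{"grip":85,"tx":1.8,"ty":4.6,"tz":0,"twist":0},{"grip":85,"tx":1.4,"ty":3.0,"tz":0,"twist":0}]'

```text
time: 2.0
tcp_pos: [0.4508, 0.2219, 0.2318]
tcp_rot: [180.0, -0.1, 9.9]
force: [-0.2, 0.5, -0.6]
finger_gap: 0.859
```

```bash
python3 - <<'E'
from go import *
delta(-.1,.077,.1)
E
```

```text
t 2.0 rail s,d,z mm [-97.3  91.1 231.8] yaw 9.94 gap 0.859
 tool cm now axes [-0.27  1.41 13.18]
 tool cm after twist [-0.27  1.41 13.18] twist rad -0.005
```

Call:
step_arm --deltas '[{"grip":85,"tx":-0.2,"ty":0.7,"tz":3,"twist":0},{"grip":85,"tx":-0.07,"ty":0.7,"tz":4,"twist":-0.005},{"grip":85,"tx":0,"ty":0,"tz":4,"twist":0},{"grip":80,"tx":0,"ty":0,"tz":3,"twist":0},{"grip":80,"tx":0,"ty":0,"tz":0,"twist":0}]'

```text
time: 2.5
tcp_pos: [0.4466, 0.2097, 0.0881]
tcp_rot: [179.8, 0.4, 10.4]
force: [-0.2, 0.2, 0.1]
finger_gap: 0.798
```

```bash
python3 - <<'E'
from go import *
delta(-.1,.077,.038)
c=cam('side'); save(c,'s2.png',(340,150,460,280),4.5)
c=cam('top'); save(c,'t2.png',(210,220,330,330),5)
E
```

```text
t 2.5 rail s,d,z mm [-103.6   79.9   88.1] yaw 10.41 gap 0.798
 tool cm now axes [0.4  0.27 5.01]
 tool cm after twist [0.36 0.29 5.01] twist rad 0.003
```

View pics/s2.png

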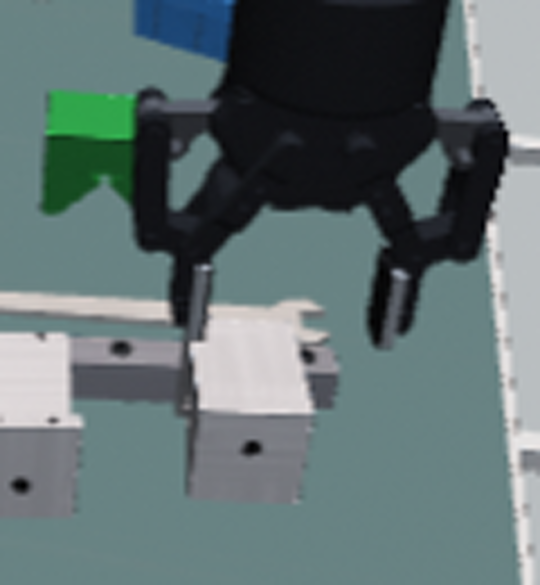

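View pics/t2.png

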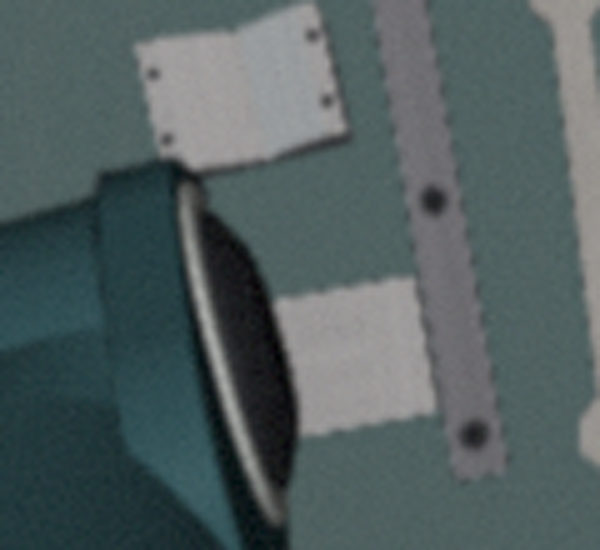

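```bash
python3 - <<'E'
from go import *
delta(-.1,.077,.038)
c=cam('side'); st=manip.get_state(); p=st['tcp_pos']
Rt=R.from_euler('xyz',st['tcp_rot'],degrees=True).as_matrix()
for gx in (-.034,0,.034):
  for dz in (0,-.006,-.012): print(gx,dz,(proj(c,p+Rt@[gx,0,dz])-[340,150])*4.5)
E
```

```text
t 2.6 rail s,d,z mm [-100.6   80.8   91.7] yaw 10.41 gap 0.8
 tool cm now axes [0.06 0.38 5.37]
 tool cm after twist [0.06 0.38 5.37] twist rad 0.003
-0.034 0 [[355.55789654 346.00731114]]
-0.034 -0.006 [[357.96854791 334.11030849]]
-0.034 -0.012 [[360.40094128 322.10600508]]
0 0 [[271.35792381 342.45303173]]
0 -0.006 [[273.3888152  330.55038097]]
0 -0.012 [[275.43800757 318.54047182]]
0.034 0 [[187.30289102 338.90487057]]
0.034 -0.006 [[188.95532864 326.99660888]]
0.034 -0.012 [[190.62264394 314.98113145]]
```

```bash
python3 - <<'E'
from go import *
c=cam('side'); save(c,'s3.png',(360,190,440,270),7)
st=manip.get_state(); p=st['tcp_pos'];print(p,c['frame'].shape)
Rt=R.from_euler('xyz',st['tcp_rot'],degrees=True).as_matrix()
for gx in (-.034,0,.034):
  for dz in (0,-.006,-.012): print(gx,dz,(proj(c,p+Rt@[gx,0,dz])-[360,190])*7)
E
```

```text
[0.45042591 0.21181946 0.09300444] (400, 640, 3)
-0.034 0 [[412.29757678 257.4604197 ]]
-0.034 -0.006 [[416.06766635 238.9340542 ]]
-0.034 -0.012 [[419.87174652 220.24065756]]
0 0 [[281.27428634 251.82884708]]
0 -0.006 [[284.45372548 233.29269989]]
0 -0.012 [[287.66180597 214.58957355]]
0.034 0 [[150.46865423 246.20662972]]
0.034 -0.006 [[153.0594037  227.66075909]]
0.034 -0.012 [[155.67347186 208.94796172]]
```

View pics/s3.png

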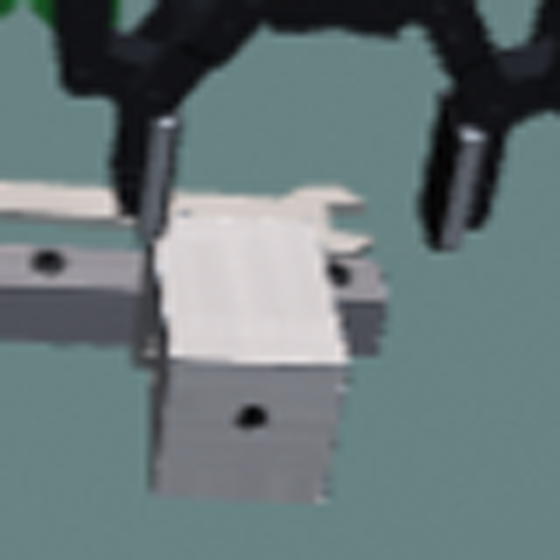

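Call:
step_arm --deltas '[{"grip":80,"tx":0.1,"ty":0.4,"tz":2.5,"twist":0.003},{"grip":80,"tx":0,"ty":0,"tz":2.0,"twist":0},{"grip":80,"tx":0,"ty":0,"tz":1.0,"twist":0},{"grip":80,"tx":0,"ty":0,"tz":0,"twist":0},{"grip":80,"tx":0,"ty":0,"tz":0,"twist":0}]'

```text
time: 3.2
tcp_pos: [0.4516, 0.2078, 0.0374]
tcp_rot: [-180.0, -0.1, 10.3]
force: [0.6, -0.7, -0.3]
finger_gap: 0.801
```

```bash
python3 - <<'E'
from go import *
delta(-.1,.077,.038)
c=cam('side'); save(c,'s4.png',(360,190,440,270),7)
E
```

```text
t 3.2 rail s,d,z mm [-99.   77.2  37.4] yaw 10.26 gap 0.801
 tool cm now axes [-0.1   0.02 -0.06]
 tool cm after twist [-0.1   0.02 -0.06] twist rad 0.0
```

View pics/s4.png

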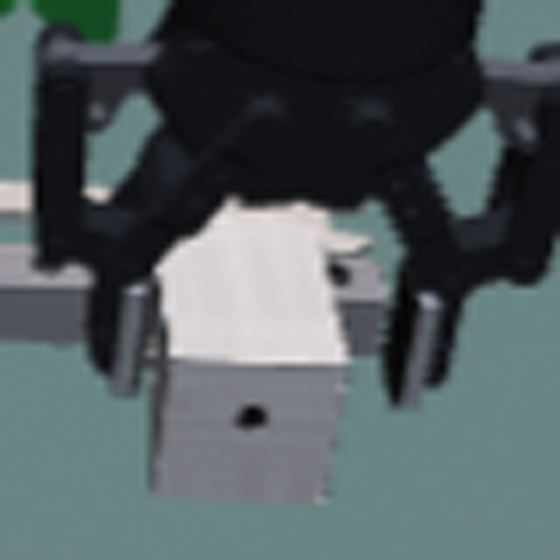

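Call:
step_arm --deltas '[{"grip":0,"tx":0,"ty":0,"tz":0,"twist":0},{"grip":0,"tx":0,"ty":0,"tz":0,"twist":0},{"grip":0,"tx":0,"ty":0,"tz":0,"twist":0},{"grip":0,"tx":0,"ty":0,"tz":0,"twist":0},{"grip":0,"tx":0,"ty":0,"tz":-1,"twist":0},{"grip":0,"tx":0,"ty":0,"tz":-1,"twist":0},{"grip":0,"tx":0,"ty":0,"tz":0,"twist":0}]' --grip_force 20

```text
time: 3.95
tcp_pos: [0.4516, 0.2078, 0.0577]
tcp_rot: [-179.9, -0.1, 10.2]
force: [1.5, 0.6, -5.7]
finger_gap: 0.554
```

```bash
python3 - <<'E'
from go import *
delta(-.1,.077,.038);print(manip.get_state()['force'],manip.get_state()['torque'])
c=cam('side'); save(c,'s5.png',(360,190,440,270),7)
E
```

```text
t 3.95 rail s,d,z mm [-99.1  77.1  57.7] yaw 10.25 gap 0.554
 tool cm now axes [-0.1   0.01  1.97]
 tool cm after twist [-0.09  0.01  1.97] twist rad -0.0
[ 1.53779679  0.62339686 -5.71875332] [ 0.19670239 -0.01040868  0.0009257 ]
```

View pics/s5.png

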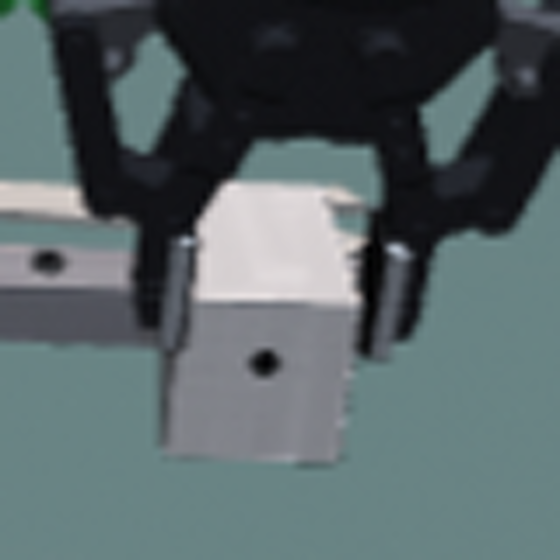

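Call:
step_arm --deltas '[{"grip":0,"tx":0,"ty":-0.5,"tz":-2,"twist":0},{"grip":0,"tx":0,"ty":-1,"tz":-2,"twist":0},{"grip":0,"tx":0,"ty":-1,"tz":-2,"twist":0},{"grip":0,"tx":0,"ty":-1,"tz":-1,"twist":0},{"grip":0,"tx":0,"ty":0,"tz":0,"twist":0}]'

```text
time: 4.5
tcp_pos: [0.4448, 0.244, 0.1272]
tcp_rot: [-179.9, -0.1, 10.4]
force: [-0.1, 0.4, -4.2]
finger_gap: 0.553
```

```bash
python3 - <<'E'
from go import *
delta(-.1,.19,.1);print(manip.get_state()['force'],manip.get_state()['torque'])
c=cam('side'); save(c,'s6.png',(340,160,440,260),6)
E
```

```text
t 4.5 rail s,d,z mm [-99.3 114.  127.2] yaw 10.4 gap 0.553
 tool cm now axes [-0.06 -7.6   2.74]
 tool cm after twist [-0.07 -7.6   2.72] twist rad 0.003
[-0.05722046  0.41817786 -4.23264386] [ 0.05023894 -0.00201441  0.0281222 ]
```

View pics/s6.png

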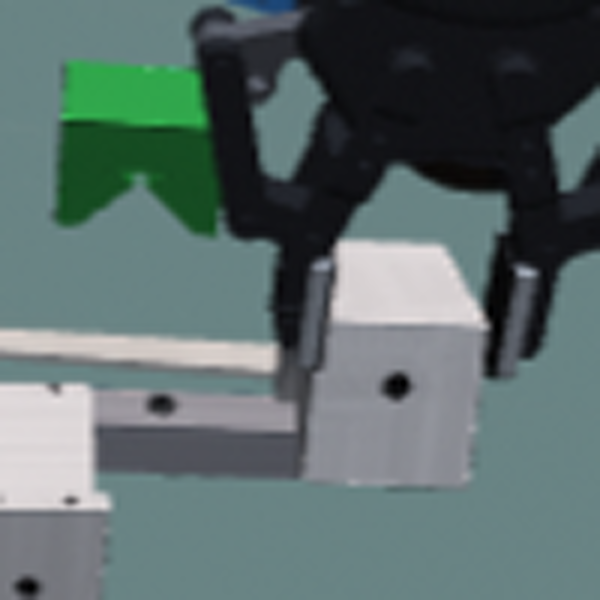

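Call:
step_arm --deltas '[{"grip":0,"tx":0,"ty":-2,"tz":0,"twist":0.003},{"grip":0,"tx":0,"ty":-3,"tz":0,"twist":0},{"grip":0,"tx":0,"ty":-3,"tz":1,"twist":0},{"grip":0,"tx":0,"ty":-1.6,"tz":2,"twist":0},{"grip":0,"tx":0,"ty":0,"tz":2,"twist":0},{"grip":0,"tx":0,"ty":0,"tz":0.4,"twist":0},{"grip":0,"tx":0,"ty":0,"tz":0,"twist":0}]'

```text
time: 5.25
tcp_pos: [0.4272, 0.3344, 0.0707]
tcp_rot: [179.8, 0.2, 10.0]
force: [-0.1, -0.4, -3.8]
finger_gap: 0.548
```

```bash
python3 - <<'E'
from go import *
delta(-.1,.21,.066);print(manip.get_state()['force'],manip.get_state()['torque'])
c=cam('side'); save(c,'s7.png',(340,190,460,310),5)
c=cam('top'); save(c,'t7.png',(160,200,320,320),4)
E
```

```text
t 5.25 rail s,d,z mm [-100.5  206.1   70.7] yaw 10.01 gap 0.548
 tool cm now axes [ 0.05 -0.39  0.47]
 tool cm after twist [ 0.05 -0.39  0.47] twist rad -0.004
[-0.09884076 -0.37310157 -3.7712101 ] [ 0.0449421   0.03544291 -0.01617988]
```

View pics/s7.png

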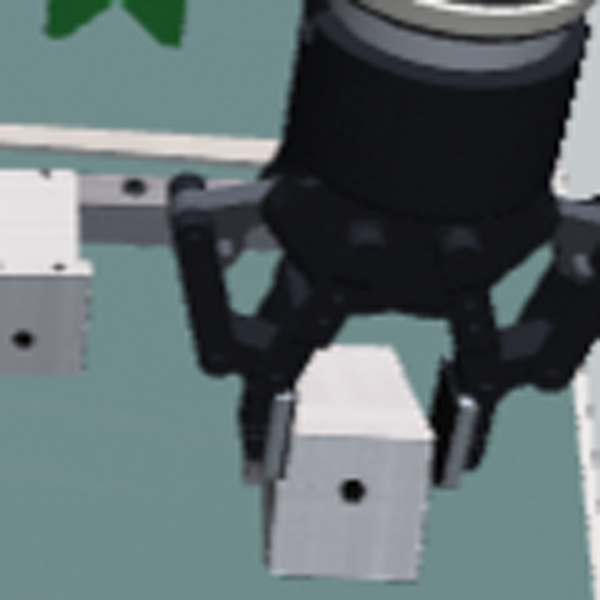

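View pics/t7.png

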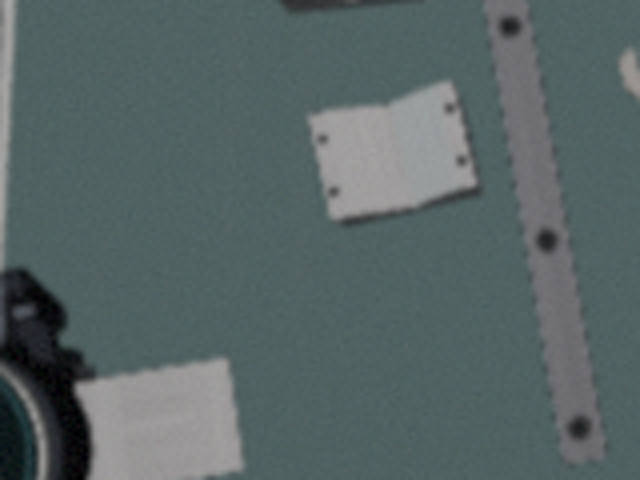

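```bash
cat >> go.py <<'E'
def endplane(c,uv,s):
    o,a=railframe(); ux=np.array([np.cos(np.radians(a)),np.sin(np.radians(a)),0]); n=np.array([-ux[1],ux[0],0])
    uv=np.atleast_2d(np.asarray(uv,float)); O=np.r_[o,0]
    d=np.c_[(uv[:,0]-c['cx'])/c['fx'],(uv[:,1]-c['cy'])/c['fy'],np.ones(len(uv))]@c['R'].T
    t=((O-c['origin'])@ux+s)/(d@ux); P=c['origin']+d*t[:,None]
    return np.c_[(P-O)@n,P[:,2]]*1000
E
python3 - <<'E'
from go import *
delta(-.1,.21,.066);print(manip.get_state()['force'],manip.get_state()['torque'])
c=cam('side')
a=endplane(c,np.array([[432,437],[415,578]])/5+[340,190],-.124-.002)
b=endplane(c,np.array([[297,432],[268,573]])/5+[340,190],-.076-.002)
for q in(a,b): print(q.round(1),np.degrees(np.arctan2(*(q[0]-q[1]))),np.linalg.norm(q[0]-q[1]))
E
```

```text
t 5.35 rail s,d,z mm [-99.1 206.9  72.5] yaw 9.99 gap 0.552
 tool cm now axes [-0.09 -0.31  0.65]
 tool cm after twist [-0.09 -0.31  0.65] twist rad -0.005
[-0.11948566 -0.02952764 -5.03766078] [0.14677655 0.02968695 0.0022683 ]
[[200.9  83. ]
 [215.2  34.7]] -16.50331485467208 50.44707042100287
[[222.2 102.9]
 [218.2  37.1]] 3.4786698671131755 65.98848903505798
```

Call:
step_arm --deltas '[{"grip":0,"tx":0,"ty":0,"tz":-5,"twist":0},{"grip":0,"tx":0,"ty":0,"tz":-5,"twist":0},{"grip":0,"tx":0,"ty":0,"tz":5,"twist":0},{"grip":0,"tx":0,"ty":0,"tz":-5,"twist":0},{"grip":0,"tx":0,"ty":0,"tz":5,"twist":0},{"grip":0,"tx":0,"ty":0,"tz":-5,"twist":0},{"grip":0,"tx":0,"ty":0,"tz":0,"twist":0}]'

```text
time: 6.1
tcp_pos: [0.4295, 0.336, 0.1709]
tcp_rot: [179.7, 0.1, 10.0]
force: [1.2, 2.4, -2.9]
finger_gap: 0.55
```

```bash
python3 - <<'E'
from go import *
delta(-.1,.21,.066);print(manip.get_state()['force'],manip.get_state()['torque'])
c=cam('side'); save(c,'s8.png',(340,130,460,250),5)
E
```

```text
t 6.1 rail s,d,z mm [-98.  207.3 170.9] yaw 10.02 gap 0.55
 tool cm now axes [-0.19 -0.32 10.49]
 tool cm after twist [-0.2  -0.27 10.49] twist rad -0.004
[ 1.20550541  2.36888971 -2.88805205] [ 0.60207865 -0.25365216  0.03668541]
```

View pics/s8.png

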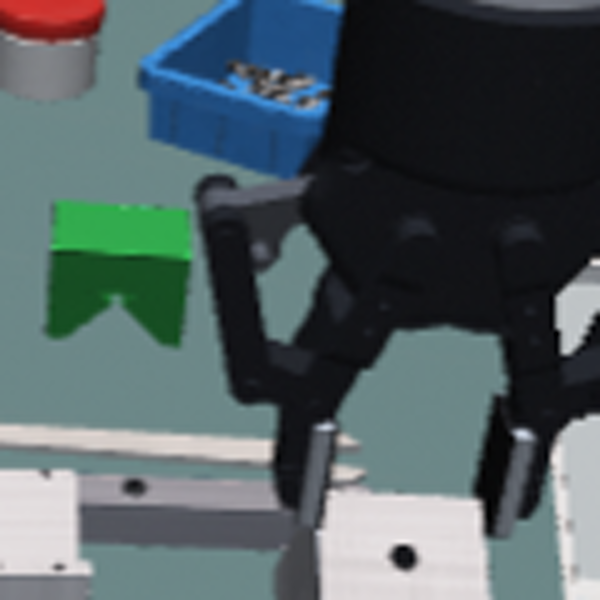

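```bash
python3 - <<'E'
from go import *
c=cam('side'); save(c,'s9.png',(350,180,460,310),4.5)
print(manip.get_state()['force'],manip.get_state()['torque'])
E
```

```text
[ 0.28110402  0.00864851 -3.98962985] [-0.14167693 -0.01861548 -0.01964607]
```

View pics/s9.png

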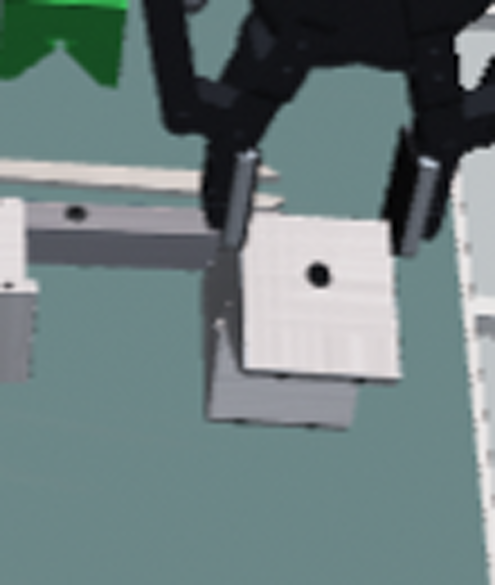

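```bash
python3 - <<'E'
from go import *
delta(-.1,.2,.1)
c=cam('side')
a=endplane(c,np.array([[400,380],[388,222]])/4.5+[350,180],-.124)
a2=endplane(c,np.array([[400,380],[388,222]])/4.5+[350,180],-.120)
b=endplane(c,np.array([[245,370],[245,213],[208,418]])/4.5+[350,180],-.075)
for q in (a,a2,b): print(q.round(1), np.linalg.norm(q[0]-q[1]),np.degrees(np.arctan2(*(q[0]-q[1])[::-1])))
E
```

```text
t 6.2 rail s,d,z mm [-98.6 207.9 173.3] yaw 10.05 gap 0.552
 tool cm now axes [-0.16  0.8   7.33]
 tool cm after twist [-0.14  0.79  7.33] twist rad -0.004
[[243.6 149.5]
 [200.9 178.4]] 51.57174676447333 -34.19180923264407
[[254.1 158.8]
 [212.5 187. ]] 50.29072473424325 -34.191809232643884
[[246.7 153.5]
 [212.7 188.4]
 [211.4  99.6]] 48.71108349693077 -45.80566772377767
```

Call:
step_arm --deltas '[{"grip":0,"tx":0,"ty":0,"tz":1,"twist":-0.004},{"grip":0,"tx":0,"ty":0,"tz":2,"twist":0},{"grip":0,"tx":0,"ty":0,"tz":2,"twist":0},{"grip":0,"tx":0,"ty":0,"tz":2,"twist":0},{"grip":0,"tx":0,"ty":0,"tz":1.2,"twist":0},{"grip":0,"tx":0,"ty":0,"tz":0.8,"twist":0},{"grip":0,"tx":0,"ty":0,"tz":0.4,"twist":0},{"grip":0,"tx":0,"ty":0,"tz":0,"twist":0}]'

```text
time: 7.05
tcp_pos: [0.4278, 0.3363, 0.0784]
tcp_rot: [-180.0, -0.0, 10.3]
force: [0.2, 0.7, -4.5]
finger_gap: 0.546
```

```bash
python3 - <<'E'
from go import *
delta(-.1,.2,.074)
c=cam('side'); save(c,'s10.png',(340,200,460,320),5)
print(manip.get_state()['force'],manip.get_state()['torque'])
E
```

```text
t 7.05 rail s,d,z mm [-99.6 207.9  78.4] yaw 10.31 gap 0.546
 tool cm now axes [-0.04  0.79  0.44]
 tool cm after twist [-0.04  0.79  0.44] twist rad 0.001
[-0.20046733  0.77960169 -4.64174989] [0.00600591 0.00751999 0.02256563]
```

View pics/s10.png

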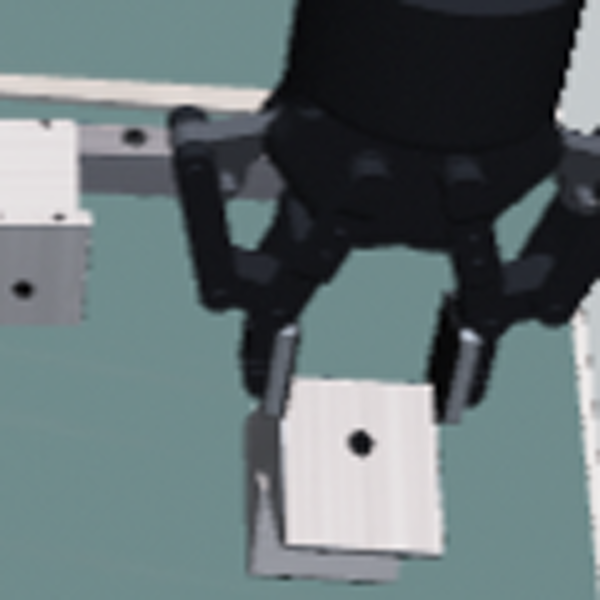

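Call:
step_arm --deltas '[{"grip":0,"tx":0,"ty":0.2,"tz":0.5,"twist":0.001},{"grip":0,"tx":0,"ty":0.65,"tz":0.1,"twist":0},{"grip":0,"tx":0,"ty":0.65,"tz":0.1,"twist":0},{"grip":0,"tx":0,"ty":0.65,"tz":0.2,"twist":0},{"grip":0,"tx":0,"ty":0.65,"tz":0.2,"twist":0},{"grip":0,"tx":0,"ty":0.6,"tz":0.3,"twist":0},{"grip":0,"tx":0,"ty":0.6,"tz":0.3,"twist":0},{"grip":0,"tx":0,"ty":0.3,"tz":0.2,"twist":0}]'

```text
time: 7.9
tcp_pos: [0.4363, 0.2927, 0.0592]
tcp_rot: [180.0, -0.1, 10.2]
force: [3.5, -1.7, 9.4]
finger_gap: 0.55
```

```bash
python3 - <<'E'
from go import *
delta(-.1,.2,.074)
c=cam('side'); save(c,'s11.png',(340,200,460,320),5)
print(manip.get_state()['force'],manip.get_state()['torque'])
E
```

```text
t 7.9 rail s,d,z mm [-99.  163.5  59.2] yaw 10.17 gap 0.55
 tool cm now axes [-0.11 -3.65 -1.48]
 tool cm after twist [-0.1  -3.65 -1.48] twist rad -0.001
[ 1.75692565 -1.93085277  7.02537757] [-0.30001727 -0.50632652 -0.03112361]
```

View pics/s11.png

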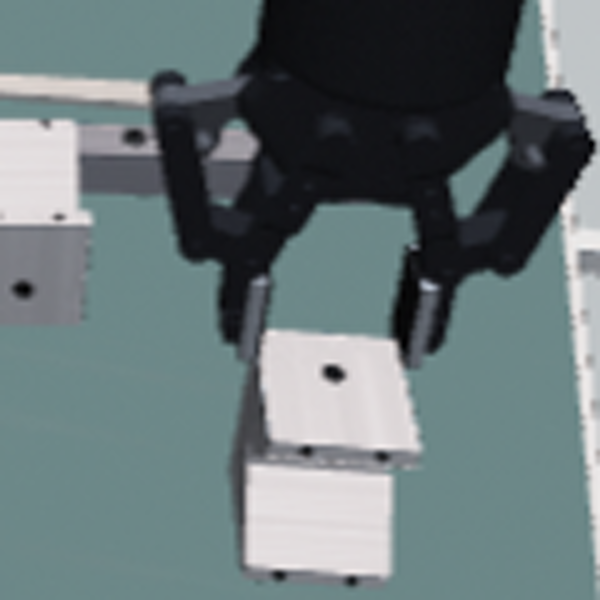

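Call:
step_arm --deltas '[{"grip":80,"tx":0,"ty":0,"tz":0,"twist":0},{"grip":80,"tx":0,"ty":0,"tz":0,"twist":0},{"grip":80,"tx":0,"ty":0,"tz":-2,"twist":0},{"grip":80,"tx":0,"ty":0,"tz":-3,"twist":0},{"grip":80,"tx":0,"ty":0,"tz":-1,"twist":0}]'

```text
time: 8.45
tcp_pos: [0.4356, 0.2949, 0.121]
tcp_rot: [-179.9, -0.1, 10.3]
force: [-0.2, -0.6, 1.2]
finger_gap: 0.796
```

```bash
python3 - <<'E'
from go import *
delta(-.1,.2,.074)
c=cam('side'); save(c,'s12.png',(340,200,460,320),5)
c=cam('top'); save(c,'t12.png',(180,220,300,340),5)
print(manip.get_state()['force'],manip.get_state()['torque'])
E
```

```text
t 8.45 rail s,d,z mm [-99.3 165.7 121. ] yaw 10.3 gap 0.796
 tool cm now axes [-0.08 -3.42  4.7 ]
 tool cm after twist [-0.07 -3.43  4.7 ] twist rad 0.001
[-0.07935133 -0.22856471 -0.36342389] [-0.01193813 -0.01066339  0.01360012]
```

View pics/s12.png

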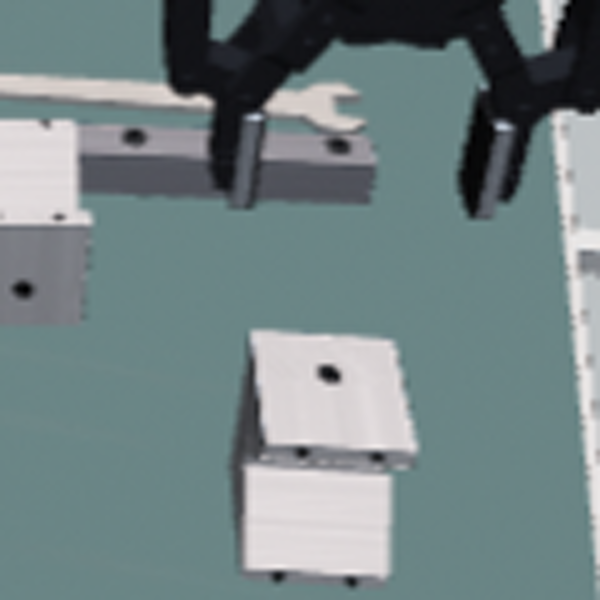

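View pics/t12.png

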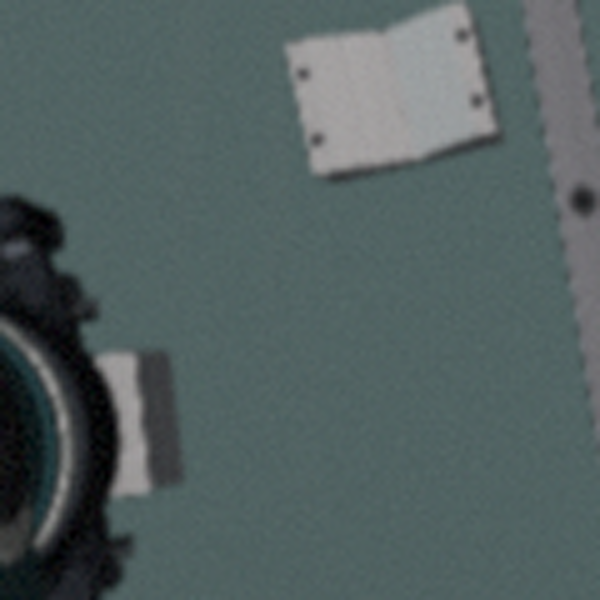

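```bash
cat >> go.py <<'E'
def rf(P):
    o,a=railframe(); ux=np.array([np.cos(np.radians(a)),np.sin(np.radians(a))]); n=np.array([-ux[1],ux[0]])
    q=np.atleast_2d(P)[:,:2]-o; return np.c_[q@ux,q@n]*1000
E
python3 - <<'E'
from go import *
c=cam('side')
q=rf(plane(c,np.array([[250,330],[395,342],[415,455],[262,446]])/5+[340,200],.066)); print(q.round(1),q.mean(0))
E
```

```text
[[ -75.4  159.6]
 [-123.8  162.3]
 [-121.1  213.8]
 [ -73.1  212.9]] [-98.34832372 187.13955877]
```

```bash
python3 - <<'E'
from go import *
delta(-.097,.213,.052,8.7)
E
```

```text
t 8.6 rail s,d,z mm [-100.1  165.3  119.2] yaw 10.31 gap 0.801
 tool cm now axes [ 0.32 -4.76  6.72]
 tool cm after twist [ 0.18 -4.77  6.72] twist rad 0.028
```

Call:
step_arm --deltas '[{"grip":80,"tx":0.3,"ty":-2.5,"tz":0,"twist":0.028},{"grip":80,"tx":0,"ty":-2.2,"tz":1,"twist":0},{"grip":80,"tx":0,"ty":0,"tz":3,"twist":0},{"grip":80,"tx":0,"ty":0,"tz":2.2,"twist":0},{"grip":80,"tx":0,"ty":0,"tz":0.5,"twist":0},{"grip":80,"tx":0,"ty":0,"tz":0,"twist":0}]'

```text
time: 9.2
tcp_pos: [0.4296, 0.3399, 0.0507]
tcp_rot: [179.9, 0.2, 8.6]
force: [0.8, -0.4, 0.4]
finger_gap: 0.804
```

```bash
python3 - <<'E'
from go import *
delta(-.097,.213,.052,8.7)
c=cam('side'); save(c,'s13.png',(350,210,450,310),6)
E
```

```text
t 9.2 rail s,d,z mm [-97.2 211.   50.7] yaw 8.64 gap 0.804
 tool cm now axes [ 0.01 -0.2  -0.13]
 tool cm after twist [ 0.01 -0.2  -0.13] twist rad -0.001
```

View pics/s13.png

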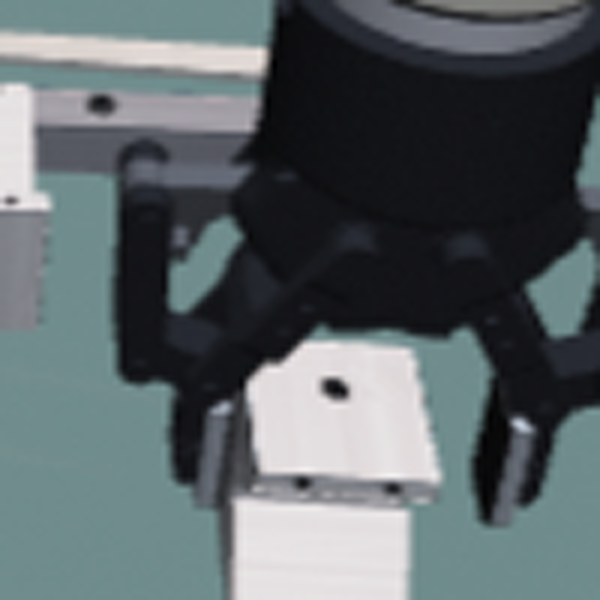

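Call:
step_arm --deltas '[{"grip":0,"tx":0,"ty":-0.2,"tz":0,"twist":0},{"grip":0,"tx":0,"ty":0,"tz":0,"twist":0},{"grip":0,"tx":0,"ty":0,"tz":0,"twist":0},{"grip":0,"tx":0,"ty":0,"tz":-1,"twist":0},{"grip":0,"tx":0,"ty":0,"tz":-3,"twist":0},{"grip":0,"tx":0,"ty":0,"tz":-5,"twist":0},{"grip":0,"tx":0,"ty":0,"tz":-2,"twist":0},{"grip":0,"tx":0,"ty":0,"tz":0,"twist":0}]' --grip_force 20

```text
time: 10.05
tcp_pos: [0.4319, 0.344, 0.1657]
tcp_rot: [-179.8, -0.3, 8.6]
force: [-0.1, -0.3, -5.0]
finger_gap: 0.55
```

```bash
python3 - <<'E'
from go import *
delta(-.1,.2,.074)
c=cam('side'); save(c,'s14.png',(340,160,460,290),4.5)
print(manip.get_state()['force'],manip.get_state()['torque'])
E
```

```text
t 10.05 rail s,d,z mm [-94.2 214.7 165.7] yaw 8.64 gap 0.55
 tool cm now axes [-0.58  1.52  9.16]
 tool cm after twist [-0.58  1.47  9.17] twist rad -0.028
[-0.45989584  0.05942641 -4.77421663] [ 0.12325648  0.07859173 -0.00954697]
```

View pics/s14.png

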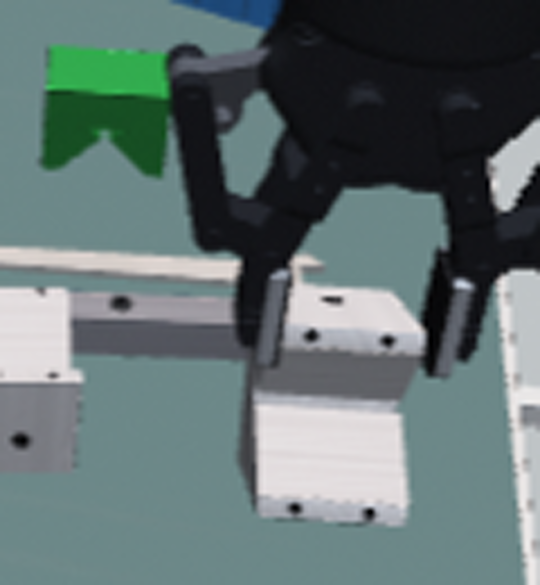

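Call:
step_arm --deltas '[{"grip":0,"tx":0,"ty":0,"tz":5,"twist":-0.028},{"grip":0,"tx":0,"ty":0,"tz":-5,"twist":0},{"grip":0,"tx":0,"ty":0,"tz":5,"twist":0},{"grip":0,"tx":0,"ty":0,"tz":-5,"twist":0},{"grip":0,"tx":0,"ty":0,"tz":0,"twist":0},{"grip":0,"tx":0,"ty":0,"tz":0,"twist":0}]'

```text
time: 10.7
tcp_pos: [0.4298, 0.3426, 0.1605]
tcp_rot: [179.9, 0.1, 10.3]
force: [-0.2, 0.2, -4.7]
finger_gap: 0.545
```

```bash
python3 - <<'E'
from go import *
delta(-.1,.2,.074)
c=cam('side'); save(c,'s15.png',(340,160,460,290),4.5)
print(manip.get_state()['force'],manip.get_state()['torque'])
E
```

```text
t 10.7 rail s,d,z mm [-96.5 213.7 160.5] yaw 10.25 gap 0.545
 tool cm now axes [-0.34  1.36  8.65]
 tool cm after twist [-0.35  1.37  8.65] twist rad 0.0
[-0.35454841 -0.39828199 -4.61194036] [-0.21430929 -0.01015494  0.00071242]
```

View pics/s15.png

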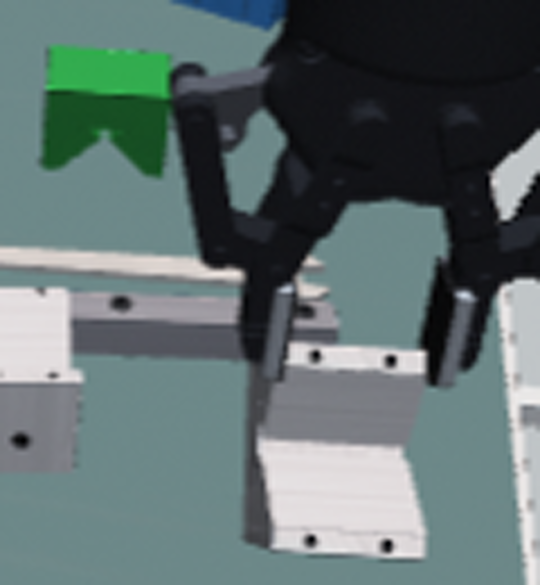

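```bash
python3 - <<'E'
from go import *
delta(-.1,.2,.074)
c=cam('side')
for s in (-.119,-.122,-.125):
    a=endplane(c,np.array([[427,352],[425,557]])/4.5+[340,160],s)
    print(a.round(1).tolist(),np.linalg.norm(a[0]-a[1]),np.degrees(np.arctan2(*(a[0]-a[1])[::-1])))
for s in (-.07,-.074):
    a=endplane(c,np.array([[288,345],[272,549]])/4.5+[340,160],s)
    print(a.round(1).tolist(),np.linalg.norm(a[0]-a[1]),np.degrees(np.arctan2(*(a[0]-a[1])[::-1])))
E
```

```text
t 10.75 rail s,d,z mm [-96.8 213.5 161.4] yaw 10.26 gap 0.549
 tool cm now axes [-0.31  1.35  8.74]
 tool cm after twist [-0.32  1.35  8.74] twist rad 0.0
[[218.2, 175.6], [258.1, 126.2]] 63.43107586395275 128.93935406734212
[[209.6, 168.9], [250.3, 118.6]] 64.65064524423484 128.9393540673421
[[201.1, 162.1], [242.5, 110.9]] 65.87021462451685 128.93935406734218
[[239.3, 192.5], [263.8, 132.3]] 65.02330490373994 112.08464387609294
[[223.4, 180.1], [248.8, 117.6]] 67.45333025893494 112.08464387609287
```

Call:
step_arm --deltas '[{"grip":0,"tx":0,"ty":0,"tz":1,"twist":0},{"grip":0,"tx":0,"ty":0,"tz":2,"twist":0},{"grip":0,"tx":0,"ty":0,"tz":2,"twist":0},{"grip":0,"tx":0,"ty":0,"tz":2,"twist":0},{"grip":0,"tx":0,"ty":0,"tz":1,"twist":0},{"grip":0,"tx":0,"ty":0,"tz":0.6,"twist":0},{"grip":0,"tx":0,"ty":0,"tz":0.2,"twist":0},{"grip":0,"tx":0,"ty":0,"tz":0,"twist":0}]'

```text
time: 11.6
tcp_pos: [0.4306, 0.3431, 0.0748]
tcp_rot: [-180.0, -0.0, 10.3]
force: [0.3, -0.3, -3.9]
finger_gap: 0.548
```

```bash
python3 - <<'E'
from go import *
delta(-.1,.2,.074)
c=cam('side'); save(c,'s16.png',(340,220,460,340),5)
print(manip.get_state()['force'],manip.get_state()['torque'])
E
```

```text
t 11.6 rail s,d,z mm [-95.7 214.   74.8] yaw 10.25 gap 0.548
 tool cm now axes [-0.43  1.4   0.08]
 tool cm after twist [-0.43  1.4   0.08] twist rad 0.0
[-0.34964384 -0.12048704 -4.68546931] [-0.0194102  -0.01753573 -0.01316485]
```

View pics/s16.png

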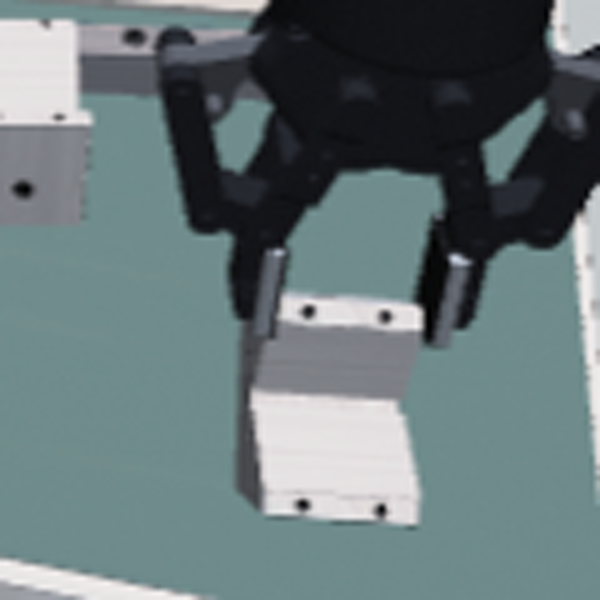

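Call:
step_arm --deltas '[{"grip":0,"tx":0,"ty":0.2,"tz":0.5,"twist":0},{"grip":0,"tx":0,"ty":0.6,"tz":0.1,"twist":0},{"grip":0,"tx":0,"ty":0.65,"tz":0,"twist":0},{"grip":0,"tx":0,"ty":0.65,"tz":0.1,"twist":0},{"grip":0,"tx":0,"ty":0.65,"tz":0.15,"twist":0},{"grip":0,"tx":0,"ty":0.6,"tz":0.2,"twist":0},{"grip":0,"tx":0,"ty":0.6,"tz":0.25,"twist":0}]'

```text
time: 12.35
tcp_pos: [0.4372, 0.3035, 0.0609]
tcp_rot: [180.0, 0.0, 10.3]
force: [0.2, 1.2, -1.5]
finger_gap: 0.54
```

```bash
python3 - <<'E'
from go import *
delta(-.1,.2,.074)
c=cam('side'); save(c,'s17.png',(340,220,460,340),5)
print(manip.get_state()['force'],manip.get_state()['torque'])
E
```

```text
t 12.35 rail s,d,z mm [-96.2 173.9  60.9] yaw 10.25 gap 0.54
 tool cm now axes [-0.38 -2.61 -1.31]
 tool cm after twist [-0.38 -2.61 -1.31] twist rad 0.0
[ 0.36283212  0.00663648 -1.55157446] [ 0.22547891 -0.24698777 -0.04442335]
```

View pics/s17.png

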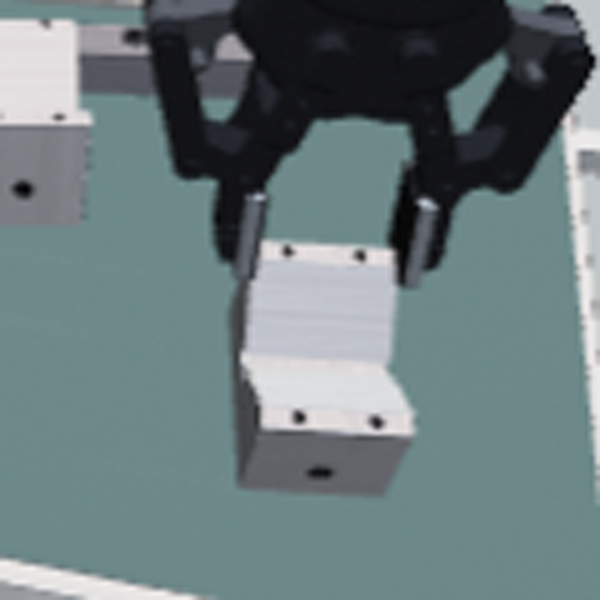

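Call:
step_arm --deltas '[{"grip":0,"tx":0,"ty":0.6,"tz":0.3,"twist":0},{"grip":0,"tx":0,"ty":0.55,"tz":0.35,"twist":0},{"grip":0,"tx":0,"ty":0.5,"tz":0.4,"twist":0},{"grip":0,"tx":0,"ty":0.5,"tz":0.4,"twist":0},{"grip":0,"tx":0,"ty":0.3,"tz":0.4,"twist":0},{"grip":0,"tx":0,"ty":0.2,"tz":0.2,"twist":0},{"grip":0,"tx":0,"ty":0,"tz":0,"twist":0}]'

```text
time: 13.1
tcp_pos: [0.4415, 0.2797, 0.0431]
tcp_rot: [-179.8, 0.1, 10.3]
force: [-8.8, 1.4, 24.8]
finger_gap: 0.553
```

```bash
python3 - <<'E'
from go import *
delta(-.1,.2,.074)
c=cam('side'); save(c,'s18.png',(340,220,460,340),5)
print(manip.get_state()['force'],manip.get_state()['torque'])
E
```

```text
t 13.1 rail s,d,z mm [-96.1 149.7  43.1] yaw 10.29 gap 0.553
 tool cm now axes [-0.39 -5.04 -3.07]
 tool cm after twist [-0.39 -5.03 -3.09] twist rad 0.001
[-8.39256441  1.02249725 24.16638238] [ 0.36366491  1.91276277 -0.04055237]
```

View pics/s18.png

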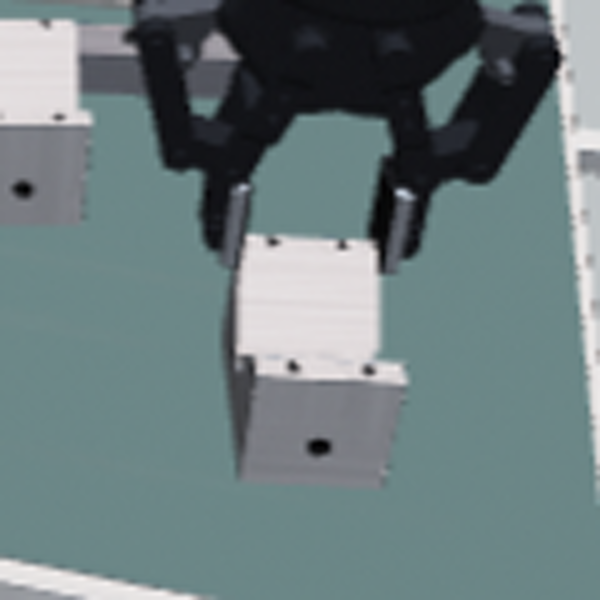

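Call:
step_arm --deltas '[{"grip":0,"tx":0,"ty":0,"tz":-0.2,"twist":0},{"grip":80,"tx":0,"ty":0,"tz":0,"twist":0},{"grip":80,"tx":0,"ty":0,"tz":0,"twist":0},{"grip":80,"tx":0,"ty":0,"tz":-2,"twist":0},{"grip":80,"tx":0,"ty":2,"tz":-4,"twist":0},{"grip":80,"tx":0,"ty":2,"tz":0,"twist":0}]'

```text
time: 13.75
tcp_pos: [0.4519, 0.2393, 0.1061]
tcp_rot: [-179.9, -0.4, 10.3]
force: [0.3, 0.5, -0.8]
finger_gap: 0.798
```

```bash
python3 - <<'E'
from go import *
delta(-.1,.2,.074)
c=cam('side'); save(c,'s19.png',(340,220,460,340),5)
t=cam('top'); save(t,'t19.png',(180,220,300,340),5)
E
```

```text
t 13.75 rail s,d,z mm [-93.1 108.1 106.1] yaw 10.3 gap 0.798
 tool cm now axes [-0.7  -9.18  3.23]
 tool cm after twist [-0.69 -9.19  3.21] twist rad 0.001
```

View pics/s19.png

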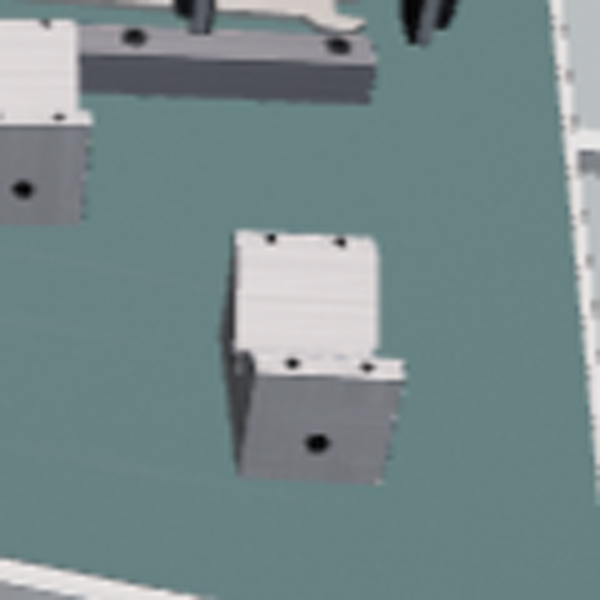

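View pics/t19.png

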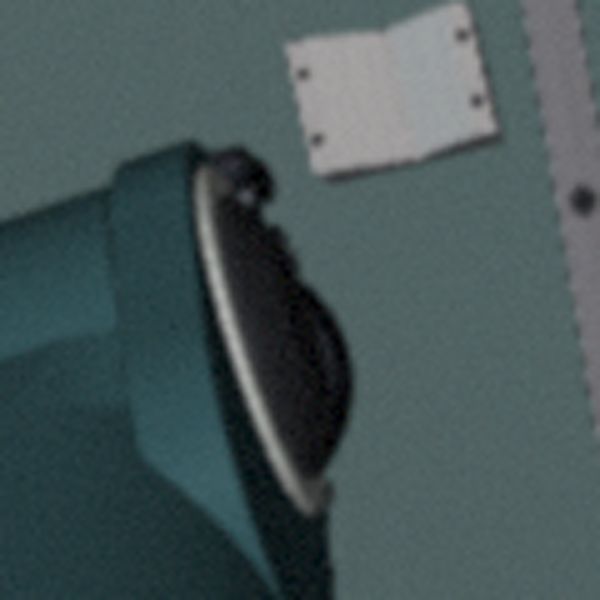

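```bash
python3 - <<'E'
from go import *
c=cam('side')
q=rf(plane(c,np.array([[235,231],[377,239],[403,379],[256,372]])/5+[340,220],.052)); print(q.round(1),q.mean(0))
b=rf(plane(c,np.array([[240,476],[383,485]])/5+[340,220],0)); print(b.round(1))
E
```

```text
[[ -73.5  145. ]
 [-122.7  145.9]
 [-120.1  210.8]
 [ -73.2  210.7]] [-97.37005187 178.08775407]
[[ -74.5  208.2]
 [-122.2  209.1]]
```

Call:
step_arm --deltas '[{"grip":80,"tx":-0.3,"ty":-3,"tz":0,"twist":0},{"grip":80,"tx":0,"ty":-3.9,"tz":0,"twist":0},{"grip":80,"tx":0,"ty":0,"tz":2,"twist":0},{"grip":80,"tx":0,"ty":0,"tz":3,"twist":0},{"grip":80,"tx":0,"ty":0,"tz":3,"twist":0},{"grip":80,"tx":0,"ty":0,"tz":1.6,"twist":0},{"grip":80,"tx":0,"ty":0,"tz":0,"twist":0},{"grip":80,"tx":0,"ty":0,"tz":0,"twist":0}]'

```text
time: 14.7
tcp_pos: [0.4334, 0.3061, 0.0061]
tcp_rot: [180.0, 0.1, 10.3]
force: [0.2, -0.1, 0.8]
finger_gap: 0.796
```

```bash
python3 - <<'E'
from go import *
delta(-.096,.177,.008)
c=cam('side'); save(c,'s20.png',(340,220,460,340),5)
E
```

```text
t 14.7 rail s,d,z mm [-99.4 177.1   6.1] yaw 10.28 gap 0.796
 tool cm now axes [ 0.34  0.01 -0.19]
 tool cm after twist [ 0.34  0.01 -0.19] twist rad 0.001
```

View pics/s20.png

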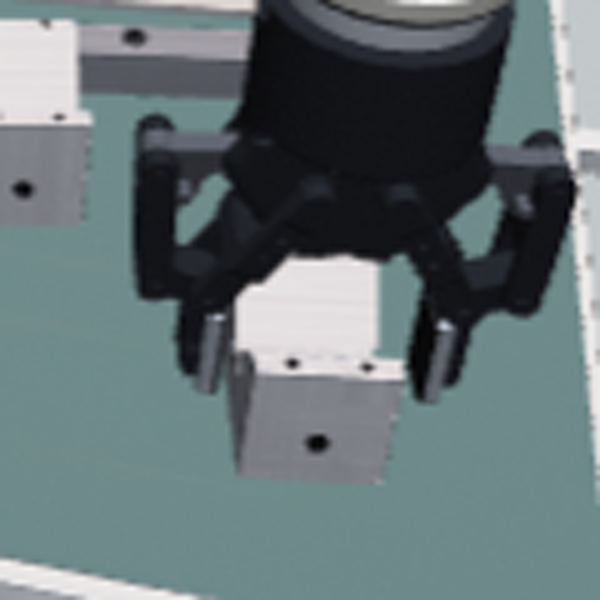

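Call:
step_arm --deltas '[{"grip":80,"tx":0.3,"ty":0,"tz":-0.1,"twist":0},{"grip":0,"tx":0,"ty":0,"tz":0,"twist":0},{"grip":0,"tx":0,"ty":0,"tz":0,"twist":0},{"grip":0,"tx":0,"ty":0,"tz":0,"twist":0},{"grip":0,"tx":0,"ty":0,"tz":-0.5,"twist":0},{"grip":0,"tx":0,"ty":0,"tz":-0.5,"twist":0},{"grip":0,"tx":0,"ty":0,"tz":0,"twist":0}]' --grip_force 45

```text
time: 15.45
tcp_pos: [0.4369, 0.3065, 0.0182]
tcp_rot: [-180.0, -0.0, 10.3]
force: [0.5, 0.3, -4.3]
finger_gap: 0.552
```

```bash
python3 - <<'E'
from go import *
delta(-.100,.046,.017)
c=cam('side'); save(c,'s21.png',(340,220,460,340),5)
print(manip.get_state()['force'],manip.get_state()['torque'])
E
```

```text
t 15.45 rail s,d,z mm [-95.9 176.9  18.2] yaw 10.26 gap 0.552
 tool cm now axes [-0.41 13.09  0.12]
 tool cm after twist [-0.41 13.09  0.12] twist rad 0.0
[-0.00898794  0.2215631  -4.72437164] [ 0.05953092 -0.00703031 -0.03040518]
```

View pics/s21.png

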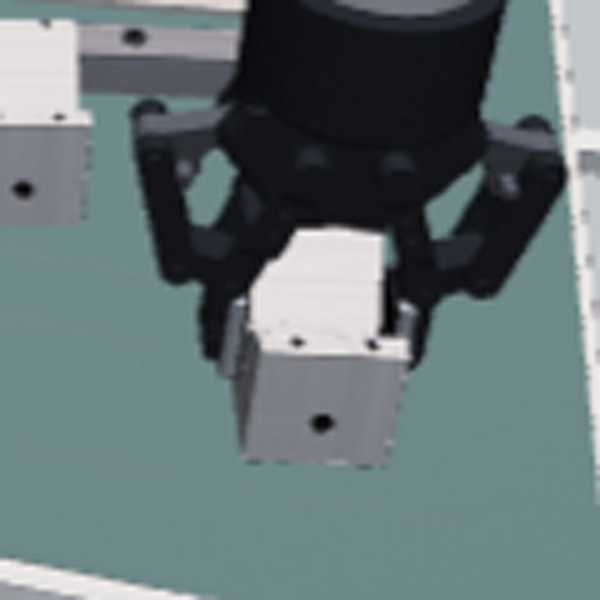

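Call:
step_arm --deltas '[{"grip":0,"tx":-0.36,"ty":2,"tz":-0.5,"twist":0},{"grip":0,"tx":0,"ty":3.5,"tz":0,"twist":0},{"grip":0,"tx":0,"ty":3.5,"tz":0,"twist":0},{"grip":0,"tx":0,"ty":2.7,"tz":0,"twist":0},{"grip":0,"tx":0,"ty":0.9,"tz":0,"twist":0},{"grip":0,"tx":0,"ty":0,"tz":0,"twist":0},{"grip":0,"tx":0,"ty":0,"tz":0,"twist":0}]'

```text
time: 16.2
tcp_pos: [0.4556, 0.1826, 0.0228]
tcp_rot: [-180.0, 0.0, 10.3]
force: [-0.1, 0.7, -4.5]
finger_gap: 0.55
```

```bash
python3 - <<'E'
from go import *
delta(-.0995,.046,.008)
print(manip.get_state()['force'],manip.get_state()['torque'])
E
```

```text
t 16.2 rail s,d,z mm [-99.6  51.6  22.8] yaw 10.28 gap 0.55
 tool cm now axes [0.01 0.57 1.48]
 tool cm after twist [0.01 0.56 1.48] twist rad 0.0
[-0.05859476  0.72387197 -4.47952883] [0.08716609 0.04610176 0.011627  ]
```

Call:
step_arm --deltas '[{"grip":0,"tx":0,"ty":0,"tz":0.7,"twist":0},{"grip":0,"tx":0,"ty":0,"tz":0.5,"twist":0},{"grip":0,"tx":0,"ty":0,"tz":0.2,"twist":0},{"grip":0,"tx":0,"ty":0.2,"tz":0,"twist":0},{"grip":0,"tx":0,"ty":0.2,"tz":0,"twist":0},{"grip":0,"tx":0,"ty":0,"tz":0,"twist":0}]'

```text
time: 16.8
tcp_pos: [0.4569, 0.1786, 0.0089]
tcp_rot: [-180.0, -0.1, 10.3]
force: [-0.2, 2.3, 0.1]
finger_gap: 0.549
```

```bash
python3 - <<'E'
from go import *
delta(-.0995,.043,.007)
print(manip.get_state()['force'],manip.get_state()['torque'])
E
```

```text
t 16.8 rail s,d,z mm [-99.1  47.4   8.9] yaw 10.28 gap 0.549
 tool cm now axes [-0.04  0.44  0.19]
 tool cm after twist [-0.04  0.44  0.19] twist rad 0.001
[-0.22055813  2.30786021  0.13418783] [ 0.55824734 -0.01963806  0.0140726 ]
```

Call:
step_arm --deltas '[{"grip":0,"tx":-0.04,"ty":0.15,"tz":0,"twist":0},{"grip":0,"tx":0,"ty":0.15,"tz":0,"twist":0},{"grip":0,"tx":0,"ty":0.1,"tz":0,"twist":0},{"grip":0,"tx":0,"ty":0,"tz":0,"twist":0}]'

```text
time: 17.2
tcp_pos: [0.4571, 0.1738, 0.009]
tcp_rot: [-180.0, -0.0, 10.2]
force: [0.0, 2.2, 2.0]
finger_gap: 0.55
```

```bash
python3 - <<'E'
from go import *
delta(-.0995,.043,.007)
print(manip.get_state()['force'],manip.get_state()['torque'])
c=cam('side'); save(c,'s22.png',(260,170,440,290),4.4)
E
```

```text
t 17.2 rail s,d,z mm [-99.7  42.7   9. ] yaw 10.24 gap 0.55
 tool cm now axes [ 0.02 -0.03  0.2 ]
 tool cm after twist [ 0.02 -0.03  0.2 ] twist rad -0.0
[1.21924480e-03 2.19413186e+00 2.03320900e+00] [ 0.57111526 -0.11580588  0.00360064]
```

View pics/s22.png

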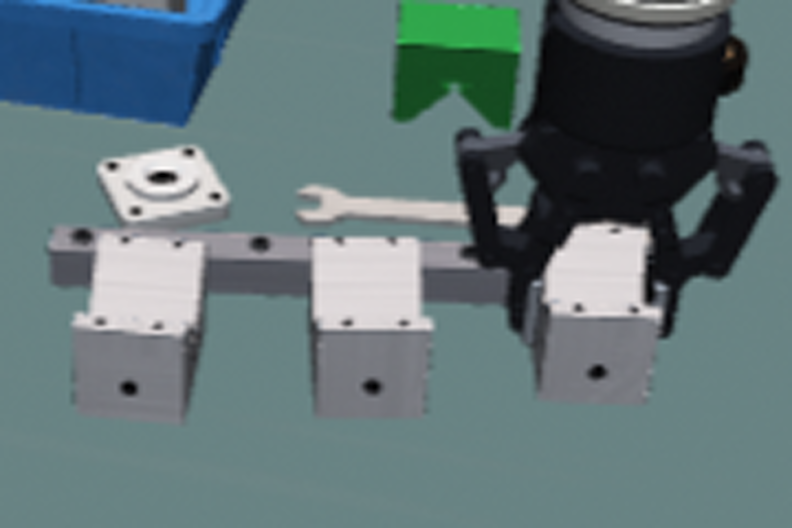

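Call:
step_arm --deltas '[{"grip":0,"tx":0,"ty":0.1,"tz":0,"twist":0},{"grip":0,"tx":0,"ty":0.1,"tz":0,"twist":0},{"grip":0,"tx":0,"ty":0,"tz":0,"twist":0}]'

```text
time: 17.55
tcp_pos: [0.4572, 0.1729, 0.0089]
tcp_rot: [-179.9, -0.0, 10.3]
force: [-0.8, 5.8, 2.2]
finger_gap: 0.553
```

Call:
step_arm --deltas '[{"grip":0,"tx":0,"ty":0.1,"tz":0,"twist":0},{"grip":0,"tx":0,"ty":0,"tz":0,"twist":0}]'

```text
time: 17.75
tcp_pos: [0.4572, 0.1729, 0.0089]
tcp_rot: [-179.9, -0.0, 10.3]
force: [-1.9, 7.4, 1.9]
finger_gap: 0.552
```

Call:
step_arm --deltas '[{"grip":0,"tx":0,"ty":0.2,"tz":0,"twist":0},{"grip":0,"tx":0,"ty":0,"tz":0,"twist":0}]'

```text
time: 17.95
tcp_pos: [0.4572, 0.1729, 0.009]
tcp_rot: [-179.8, -0.0, 10.4]
force: [-0.8, 12.7, 0.4]
finger_gap: 0.555
```

```bash
python3 - <<'E'
from go import *
delta(-.0995,.043,.007)
print(manip.get_state()['force'],manip.get_state()['torque'])
E
```

```text
t 17.95 rail s,d,z mm [-99.8  41.8   9. ] yaw 10.41 gap 0.555
 tool cm now axes [ 0.03 -0.12  0.2 ]
 tool cm after twist [ 0.03 -0.12  0.2 ] twist rad 0.003
[-0.80770244 12.65744291  0.35631164] [ 2.61950158  0.33301174 -0.08854654]
```

Call:
step_arm --deltas '[{"grip":70,"tx":0,"ty":0,"tz":0,"twist":0},{"grip":75,"tx":0,"ty":0,"tz":0,"twist":0},{"grip":75,"tx":0,"ty":0,"tz":-2,"twist":0},{"grip":75,"tx":0,"ty":0,"tz":-4,"twist":0},{"grip":75,"tx":0,"ty":-2,"tz":-4,"twist":0},{"grip":75,"tx":4,"ty":-1,"tz":0,"twist":0},{"grip":75,"tx":4.5,"ty":0,"tz":0,"twist":0}]'

```text
time: 18.65
tcp_pos: [0.5363, 0.2155, 0.1108]
tcp_rot: [-179.9, -0.1, 10.4]
force: [1.3, 0.7, 0.4]
finger_gap: 0.751
```

```bash
python3 - <<'E'
from go import *
delta(0,.060,.008)
c=cam('side'); save(c,'s23.png',(260,170,440,290),4.4)
t=cam('top'); save(t,'t23.png',(210,140,330,320),3.3)
for ce,r in blocks(t):
    print(ce,rf(np.array(r[0])/1000).round(1),r[1],round(r[2]-10.25,2))
E
```

```text
t 18.65 rail s,d,z mm [-14.3  69.7 110.8] yaw 10.4 gap 0.751
 tool cm now axes [ 1.41  0.99 10.28]
 tool cm after twist [ 1.43  0.97 10.28] twist rad 0.003
[278.1 292.2] [[-100.3   41.5]] (47.914825439453125, 59.35652160644531) 0.01
```

View pics/s23.png

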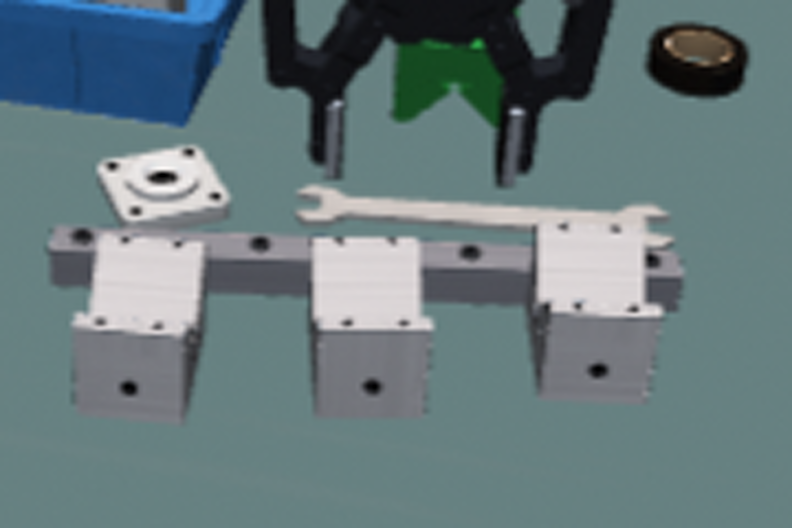

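View pics/t23.png

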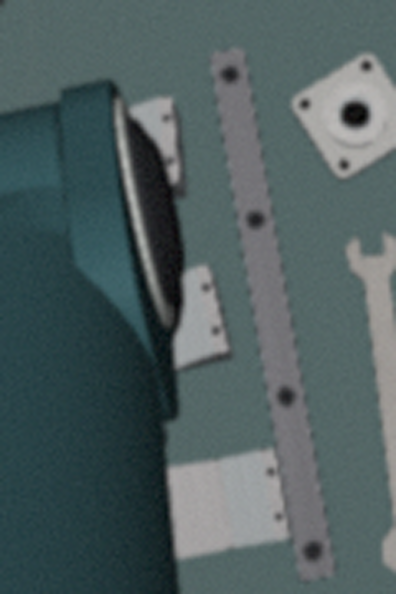

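Call:
step_arm --deltas '[{"grip":75,"tx":1.4,"ty":0.95,"tz":0,"twist":-0.056},{"grip":75,"tx":0,"ty":0,"tz":3,"twist":0},{"grip":75,"tx":0,"ty":0,"tz":3,"twist":0},{"grip":75,"tx":0,"ty":0,"tz":2,"twist":0},{"grip":75,"tx":0,"ty":0,"tz":0,"twist":0}]'

```text
time: 19.25
tcp_pos: [0.5486, 0.2041, 0.0255]
tcp_rot: [179.9, 0.4, 13.4]
force: [0.2, 0.1, 0.1]
finger_gap: 0.751
```

```bash
python3 - <<'E'
from go import *
delta(0,.060,.009,13.8)
c=cam('side'); save(c,'s24.png',(290,180,410,290),5)
E
```

```text
t 19.25 rail s,d,z mm [-4.3 56.3 25.5] yaw 13.37 gap 0.751
 tool cm now axes [ 0.46 -0.35  1.65]
 tool cm after twist [ 0.45 -0.34  1.65] twist rad -0.008
```

View pics/s24.png

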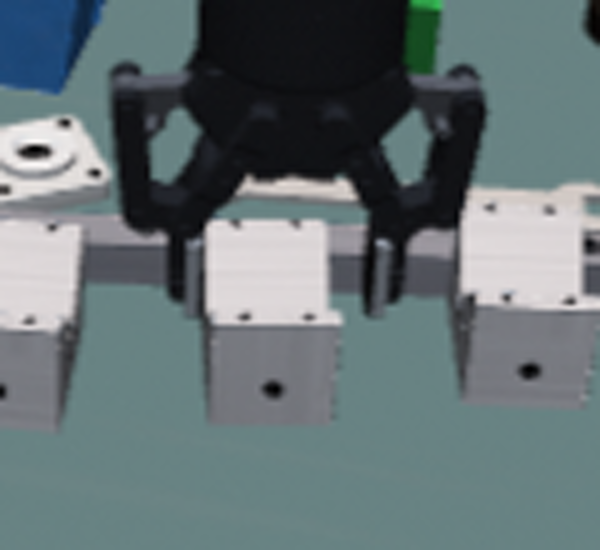

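Call:
step_arm --deltas '[{"grip":75,"tx":0.2,"ty":-0.3,"tz":0.9,"twist":-0.008},{"grip":75,"tx":0.1,"ty":0,"tz":0.6,"twist":0},{"grip":75,"tx":0,"ty":0,"tz":0,"twist":0},{"grip":75,"tx":0,"ty":0,"tz":0,"twist":0}]'

```text
time: 19.7
tcp_pos: [0.5539, 0.2105, 0.0141]
tcp_rot: [-180.0, -0.0, 13.9]
force: [0.2, 0.8, 0.1]
finger_gap: 0.748
```

```bash
python3 - <<'E'
from go import *
delta(0,.060,.009,13.8)
E
```

```text
t 19.7 rail s,d,z mm [ 2.  61.6 14.1] yaw 13.92 gap 0.748
 tool cm now axes [-0.21  0.14  0.51]
 tool cm after twist [-0.21  0.14  0.51] twist rad 0.002
```

Call:
step_arm --deltas '[{"grip":75,"tx":-0.2,"ty":0.1,"tz":0.5,"twist":0},{"grip":40,"tx":0,"ty":0,"tz":0,"twist":0},{"grip":0,"tx":0,"ty":0,"tz":0,"twist":0},{"grip":0,"tx":0,"ty":0,"tz":0,"twist":0},{"grip":0,"tx":0,"ty":0.2,"tz":0,"twist":0.03},{"grip":0,"tx":0,"ty":0.3,"tz":0,"twist":0.03},{"grip":0,"tx":0,"ty":0.3,"tz":0,"twist":0.004},{"grip":0,"tx":0,"ty":0,"tz":0,"twist":0}]' --grip_force 35

```text
time: 20.5
tcp_pos: [0.5538, 0.2007, 0.0089]
tcp_rot: [180.0, -0.0, 10.2]
force: [-0.3, 1.3, 1.5]
finger_gap: 0.557
```

```bash
python3 - <<'E'
from go import *
delta(0.0002,.043,.009)
print(manip.get_state()['force'],manip.get_state()['torque'])
E
```

```text
t 20.5 rail s,d,z mm [ 0.2 52.   8.9] yaw 10.21 gap 0.557
 tool cm now axes [-0.    0.9  -0.01]
 tool cm after twist [-0.    0.9  -0.01] twist rad -0.001
[-0.34944253  1.32861534  1.49618876] [ 0.1505841   0.01199538 -0.12140246]
```

Call:
step_arm --deltas '[{"grip":0,"tx":0,"ty":0.3,"tz":0,"twist":0},{"grip":0,"tx":0,"ty":0.3,"tz":0,"twist":0},{"grip":0,"tx":0,"ty":0.2,"tz":0,"twist":0},{"grip":0,"tx":0,"ty":0.1,"tz":0,"twist":0},{"grip":0,"tx":0,"ty":0,"tz":0,"twist":0}]'

```text
time: 21.0
tcp_pos: [0.5553, 0.1921, 0.0089]
tcp_rot: [-180.0, -0.0, 10.2]
force: [-0.7, 2.8, 2.9]
finger_gap: 0.552
```

```bash
python3 - <<'E'
from go import *
delta(0.0002,.043,.009)
print(manip.get_state()['force'],manip.get_state()['torque'])
E
```

```text
t 21.0 rail s,d,z mm [ 0.2 43.3  8.9] yaw 10.24 gap 0.552
 tool cm now axes [-0.    0.03 -0.01]
 tool cm after twist [-0.    0.03 -0.01] twist rad -0.0
[-0.74807869  2.7543718   2.8717064 ] [ 0.46236429  0.162357   -0.03662911]
```

Call:
step_arm --deltas '[{"grip":0,"tx":0,"ty":0.1,"tz":0,"twist":0},{"grip":0,"tx":0,"ty":0.1,"tz":0,"twist":0},{"grip":0,"tx":0,"ty":0.1,"tz":0,"twist":0},{"grip":0,"tx":0,"ty":0,"tz":0,"twist":0}]'

```text
time: 21.4
tcp_pos: [0.5553, 0.1921, 0.0089]
tcp_rot: [-179.8, -0.0, 10.4]
force: [-2.8, 8.1, 3.3]
finger_gap: 0.556
```

```bash
python3 - <<'E'
from go import *
delta(0.0002,.043,.009)
print(manip.get_state()['force'],manip.get_state()['torque'])
E
```

```text
t 21.4 rail s,d,z mm [ 0.2 43.2  8.9] yaw 10.36 gap 0.556
 tool cm now axes [-0.    0.02 -0.01]
 tool cm after twist [-0.    0.02 -0.01] twist rad 0.002
[-2.76736872  8.08510088  3.30415849] [ 1.53771815  0.32898727 -0.04232228]
```

Flush contact. A bit more push to square it, release, then go up and over to the far block.

Call:
step_arm --deltas '[{"grip":0,"tx":0,"ty":0.15,"tz":0,"twist":0},{"grip":0,"tx":0,"ty":0,"tz":0,"twist":0},{"grip":65,"tx":0,"ty":0,"tz":0,"twist":0},{"grip":75,"tx":0,"ty":0,"tz":0,"twist":0},{"grip":75,"tx":0,"ty":0,"tz":-2,"twist":0},{"grip":75,"tx":0,"ty":0,"tz":-4,"twist":0},{"grip":75,"tx":0,"ty":-1.5,"tz":-3,"twist":0},{"grip":75,"tx":4,"ty":-1,"tz":0,"twist":0.075}]'

```text
time: 22.2
tcp_pos: [0.5902, 0.2189, 0.1029]
tcp_rot: [-179.9, -0.1, 5.8]
force: [0.6, 0.6, -0.0]
finger_gap: 0.752
```

Call:
step_arm --deltas '[{"grip":75,"tx":4.5,"ty":0,"tz":0,"twist":0},{"grip":75,"tx":1.4,"ty":0,"tz":0,"twist":0},{"grip":75,"tx":0,"ty":0,"tz":0,"twist":0}]'

```text
time: 22.5
tcp_pos: [0.6516, 0.2236, 0.0982]
tcp_rot: [179.9, -0.1, 5.8]
force: [-1.0, -0.1, -0.6]
finger_gap: 0.754
```

```bash
python3 - <<'E'
from go import *
delta(.0985,.068,.009,10.25-4.6)
c=cam('side'); save(c,'s25.png',(260,170,440,290),4.4)
E
```

```text
t 22.5 rail s,d,z mm [100.6  57.1  98.2] yaw 5.83 gap 0.754
 tool cm now axes [-0.3  -1.09  8.92]
 tool cm after twist [-0.3  -1.07  8.92] twist rad 0.003
```

View pics/s25.png

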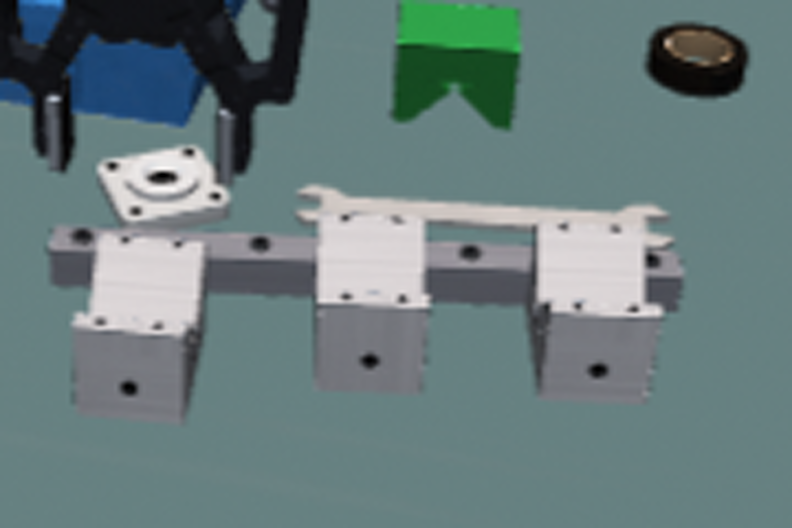

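Call:
step_arm --deltas '[{"grip":75,"tx":-0.25,"ty":-1.05,"tz":1,"twist":0.003},{"grip":75,"tx":0,"ty":0,"tz":3,"twist":0},{"grip":75,"tx":0,"ty":0,"tz":2.5,"twist":0},{"grip":75,"tx":0,"ty":0,"tz":0.9,"twist":0},{"grip":75,"tx":0,"ty":0,"tz":0,"twist":0},{"grip":75,"tx":0,"ty":0,"tz":0,"twist":0}]'

```text
time: 23.15
tcp_pos: [0.6461, 0.2361, 0.0255]
tcp_rot: [-180.0, -0.0, 5.8]
force: [0.5, -1.6, 0.1]
finger_gap: 0.749
```

```bash
python3 - <<'E'
from go import *
delta(.0985,.068,.009,10.25-4.6)
c=cam('side'); save(c,'s26.png',(260,170,360,290),5)
E
```

```text
t 23.15 rail s,d,z mm [97.4 70.4 25.5] yaw 5.79 gap 0.749
 tool cm now axes [0.13 0.23 1.65]
 tool cm after twist [0.13 0.23 1.65] twist rad 0.002
```

View pics/s26.png

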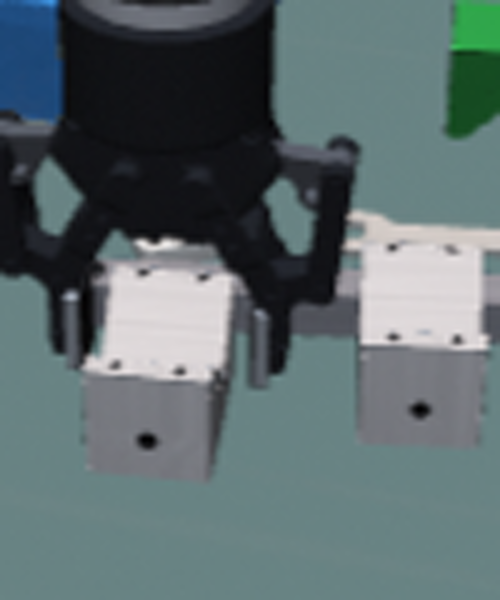

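Call:
step_arm --deltas '[{"grip":75,"tx":0.1,"ty":0.1,"tz":1.0,"twist":0.002},{"grip":75,"tx":0,"ty":0,"tz":0.6,"twist":0},{"grip":75,"tx":0,"ty":0,"tz":0,"twist":0},{"grip":30,"tx":0,"ty":0,"tz":0,"twist":0},{"grip":0,"tx":0,"ty":0,"tz":0,"twist":0},{"grip":0,"tx":0,"ty":0,"tz":0,"twist":0},{"grip":0,"tx":0,"ty":0,"tz":0,"twist":0}]'

```text
time: 23.9
tcp_pos: [0.6479, 0.235, 0.0092]
tcp_rot: [-180.0, -0.1, 5.7]
force: [2.6, -0.5, 0.4]
finger_gap: 0.556
```

```bash
python3 - <<'E'
from go import *
delta(.1002,.043,.009)
E
```

```text
t 23.9 rail s,d,z mm [98.9 69.   9.2] yaw 5.66 gap 0.556
 tool cm now axes [0.34 2.58 0.02]
 tool cm after twist [0.13 2.6  0.02] twist rad -0.08
```

Call:
step_arm --deltas '[{"grip":0,"tx":0,"ty":0,"tz":0,"twist":-0.03},{"grip":0,"tx":0,"ty":0,"tz":0,"twist":-0.03},{"grip":0,"tx":0,"ty":0.2,"tz":0,"twist":-0.02},{"grip":0,"tx":0.13,"ty":0.5,"tz":0,"twist":0},{"grip":0,"tx":0,"ty":0.5,"tz":0,"twist":0},{"grip":0,"tx":0,"ty":0.5,"tz":0,"twist":0},{"grip":0,"tx":0,"ty":0.3,"tz":0,"twist":0},{"grip":0,"tx":0,"ty":0,"tz":0,"twist":0}]'

```text
time: 24.7
tcp_pos: [0.6523, 0.2151, 0.0092]
tcp_rot: [-180.0, -0.0, 10.2]
force: [-0.4, 1.7, 5.6]
finger_gap: 0.554
```

```bash
python3 - <<'E'
from go import *
delta(.1002,.043,.009)
print(manip.get_state()['force'],manip.get_state()['torque'])
E
```

```text
t 24.7 rail s,d,z mm [99.7 48.7  9.2] yaw 10.23 gap 0.554
 tool cm now axes [0.05 0.57 0.02]
 tool cm after twist [0.05 0.57 0.02] twist rad -0.0
[-0.40204069  1.68165039  5.55674656] [ 0.46998395 -0.01537249  0.06892788]
```

Call:
step_arm --deltas '[{"grip":0,"tx":0.05,"ty":0.25,"tz":0,"twist":0},{"grip":0,"tx":0,"ty":0.2,"tz":0,"twist":0},{"grip":0,"tx":0,"ty":0.1,"tz":0,"twist":0},{"grip":0,"tx":0,"ty":0.1,"tz":0,"twist":0},{"grip":0,"tx":0,"ty":0,"tz":0,"twist":0}]'

```text
time: 25.2
tcp_pos: [0.6536, 0.2105, 0.0092]
tcp_rot: [-179.9, -0.0, 10.3]
force: [-1.6, 5.0, 5.5]
finger_gap: 0.55
```

```bash
python3 - <<'E'
from go import *
delta(.1002,.043,.009)
print(manip.get_state()['force'],manip.get_state()['torque'])
E
```

```text
t 25.2 rail s,d,z mm [100.2  43.9   9.2] yaw 10.29 gap 0.55
 tool cm now axes [0.   0.09 0.02]
 tool cm after twist [0.   0.09 0.02] twist rad 0.001
[-1.64485013  4.99405874  5.4861725 ] [ 0.97188428  0.10580346 -0.00267331]
```

Call:
step_arm --deltas '[{"grip":0,"tx":0,"ty":0.15,"tz":0,"twist":0},{"grip":0,"tx":0,"ty":0.15,"tz":0,"twist":0},{"grip":0,"tx":0,"ty":0.1,"tz":0,"twist":0},{"grip":0,"tx":0,"ty":0,"tz":0,"twist":0}]'

```text
time: 25.6
tcp_pos: [0.6535, 0.2105, 0.0093]
tcp_rot: [-179.7, -0.0, 10.4]
force: [-1.5, 10.3, 4.6]
finger_gap: 0.555
```

```bash
python3 - <<'E'
from go import *
delta(.1002,.043,.009)
print(manip.get_state()['force'],manip.get_state()['torque'])
E
```

```text
t 25.6 rail s,d,z mm [100.1  43.9   9.3] yaw 10.39 gap 0.555
 tool cm now axes [0.01 0.09 0.03]
 tool cm after twist [0.01 0.09 0.03] twist rad 0.002
[-1.48888867 10.27230591  4.57495852] [ 2.14187322  0.29565725 -0.12428525]
```

Flush (10 N, no motion). Release, go up and clear away for the top view.

Call:
step_arm --deltas '[{"grip":65,"tx":0,"ty":0,"tz":0,"twist":0},{"grip":75,"tx":0,"ty":0,"tz":0,"twist":0},{"grip":75,"tx":0,"ty":0,"tz":-2,"twist":0},{"grip":75,"tx":0,"ty":0,"tz":-4,"twist":0},{"grip":75,"tx":0,"ty":0,"tz":-5,"twist":0},{"grip":75,"tx":0,"ty":0,"tz":-5,"twist":0},{"grip":75,"tx":0,"ty":-4,"tz":-3,"twist":0},{"grip":75,"tx":-2,"ty":-5,"tz":0,"twist":0}]'

```text
time: 26.4
tcp_pos: [0.6265, 0.2845, 0.2068]
tcp_rot: [-179.9, -0.8, 9.8]
force: [0.4, 2.1, -0.2]
finger_gap: 0.746
```

Call:
step_arm --deltas '[{"grip":75,"tx":-4,"ty":-4.5,"tz":0,"twist":0},{"grip":75,"tx":-4,"ty":-4.5,"tz":0,"twist":0},{"grip":75,"tx":-4,"ty":-4.5,"tz":0,"twist":0},{"grip":75,"tx":-4,"ty":-4.5,"tz":0,"twist":0},{"grip":75,"tx":-4,"ty":-4.5,"tz":0,"twist":0},{"grip":75,"tx":-4,"ty":-4.5,"tz":0,"twist":0},{"grip":75,"tx":0,"ty":0,"tz":0,"twist":0}]'

```text
time: 27.1
tcp_pos: [0.3774, 0.4774, 0.1996]
tcp_rot: [-179.8, 0.2, 10.9]
force: [-0.6, 0.1, -0.4]
finger_gap: 0.753
```

```bash
python3 - <<'E'
from go import *
c=cam('side'); save(c,'s27.png',(260,170,440,290),4.4)
t=cam('top'); save(t,'t27.png',(210,140,350,320),3.3)
for ce,r in blocks(t):
    print(ce,rf(np.array(r[0])/1000).round(1),np.round(r[1],1),round(r[2]-10.25,2))
E
```

```text
[258.2 183. ] [[97.  44.6]] [51.4 65. ] 0.56
[267.2 236.8] [[-1.5 44.5]] [48.3 65. ] 0.35
[276.4 292.4] [[-100.4   44.5]] [47.5 64.8] -0.02
```

View pics/s27.png

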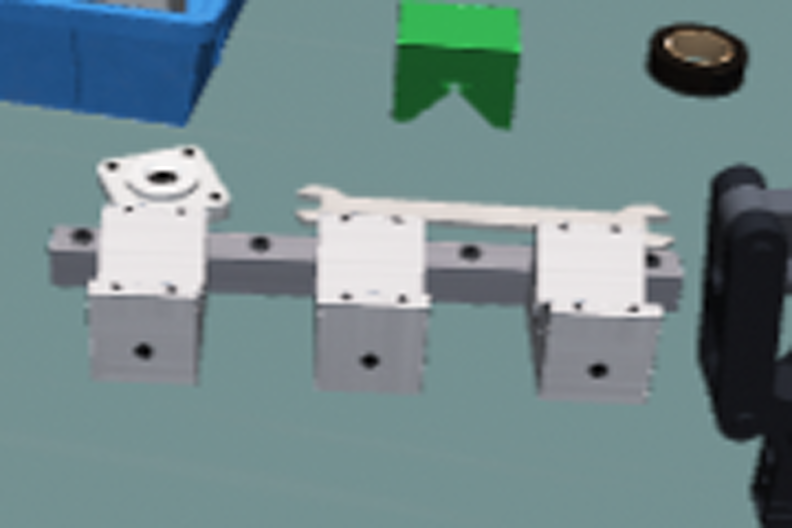

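View pics/t27.png

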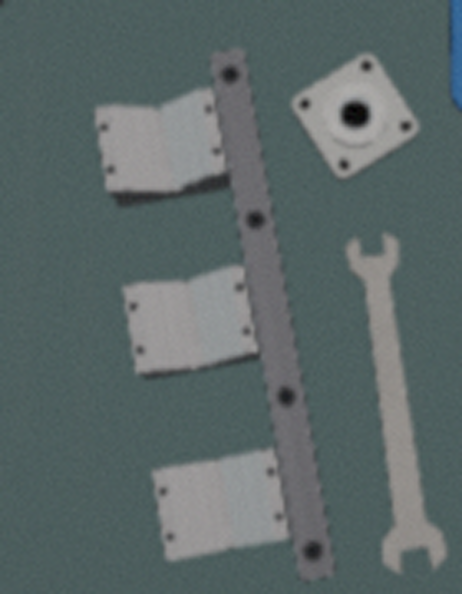

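```bash
python3 - <<'E'
from workcell import manip
print(manip.hand_in())
E
```

```text
the job is handed in; nothing more can be done
None
```

I handed the job in at about 27 s. All three V-blocks stand V up along the rail, with the arm clear of them. No verdict was reported.

**What I did**
- **Upside-down block:** this was the one nearest the robot. The tool could not be tilted, so I gripped the block lightly at a top corner and let it swing in the grip, with a few vertical bounces. I then rolled it down onto the bench, once onto its side and once more to V up. I set it back in its place and pressed it against the rail.
- **Other two blocks:** I gripped each at mid-height, squared it to the rail and slid it flat on the bench until it stopped against the rail. None was tipped, and the green and purple look-alikes were not touched.

**Last checks**
- **Rail contact:** each block stopped moving under a push of 8 to 13 N. In the top view all three centres read 44.5 to 44.6 mm from the rail's centre line. The flush figure is 43 mm; I put the roughly 1.5 mm difference down to calibration, since all three agree.
- **Angle:** each block is within 0.6° of the rail direction.
- **Spacing:** the arm's readings at release were −99.8, 0.2 and 100.1 mm along the rail. The top view read −100.4, −1.5 and 97.0 mm.
- **Disagreement:** the arm and camera differ by up to 3 mm at the far block. Part of that is the block's visible end face widening its outline, by about 1.7 mm. The row may sit about 1 mm off the rail's middle.

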